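# Clip down the battery hold-down strap

## Task

Swing the hinged hold-down strap shut over the battery so that the pin comes up through its slot, then take the hairpin spring clip by its red handle and push it sideways over the neck of the pin, between strap and pin head, until it snaps fully home. The pin shifts in its slot as you push and it bends if forced: push by feel, firmly enough for the snap but no harder, then let go, and leave the can, wrench and jar where they are.

Things in the scene. Friction and masses are not known exactly. Their poses are not given: they have to be found in the camera images.
- tray: fixed steel tray with a black battery, 87 x 150 mm, 99 tall. Origin on the bench under the battery's centre; x points from the pin side (near the robot) across to the strap's hinge, z up. Hinge axis parallel to y, at x = +66 mm, 103.5 mm above the bench. A grey bracket (x -150 to -50 mm, 56 mm wide) in front carries the pin and supports the shut strap. Terminal caps at y = +-55 mm are 111 mm high
- strap (a joint): hinge angle of the steel strap: 0 = shut, flat on the battery; grows as its free end lifts (to 1.3 rad). 56 mm wide, 5 mm thick, reaching 221 mm from the hinge axis along tray -x; its top is 106 mm above the bench when shut. Stiff hinge (about 0.5 N m friction): it stays where left, a few newtons down on its end shut it. A 24 mm wide slot lets the pin's head through
- strap_tip (a point): point on the strap's upper face, middle line, 205 mm from the hinge axis, 16 mm from the free (yellow) end: a good place to press down
- pin_neck (a point): middle of the upright pin's neck, where the clip goes, 111 mm above the bench. Neck 16 mm across, free from the shut strap's top (106 mm) to the underside of the brass head (116 mm; 22 mm across, top 123 mm). Stands at tray y = 0. Pushed along tray +x it drags with about 3 N and slides an unknown way, 4 to 30 mm, till a rigid stop. More than 25 N bends it. Axes as the tray's
- clip_handle (a point): centre of the spring clip's upright red handle, to be grasped: 28 mm long (clip x), 10 mm thick (clip y), 34 mm tall. The point is 19 mm above the clip's underside and 52 mm behind the seat (clip -x). Clip x points from the handle to the open mouth, z up; it lies flat on the bench, handle up. About 75 g
- clip_seat (a point): centre of the clip's seat, on the pin axis when home; 2.5 mm above its underside. Flat 5 mm wire clip, 112 x 42 mm. Mouth 32 mm wide, 30 mm ahead (clip +x), narrowing to a sprung throat 10.6 mm wide, 8.5 mm ahead. About 5 to 14 N of push takes the throat past the neck; then the force drops (snap) and rises steeply as the neck meets the handle's red nose: home. Axes as clip_handle's
- can_mid (a point): centre of a small blue and white can, 56 mm across, 130 mm tall, standing on the bench; to be left alone
- wrench: steel wrench, 180 mm long, lying on the bench; origin on the bench under its middle; to be left alone
- jar_mid (a point): centre of an orange jar with a yellow cap, 60 mm across, 70 mm tall, on the bench; to be left alone
Not all that is in view belongs to the job. Several things look just like the part that bears clip_handle: the one meant starts nearest to the robot's base.

How it is judged (in metres and radians):
On the way, in this order (a step that is already met when the one before it is completed fails the run):
1. the strap is shut, the clip still off the pin (value of joint strap below 0.04 rad and horizontal distance between clip_seat and pin_neck above 0.03 m), for 0.2 s.
2. the clip has snapped over the pin's neck (horizontal distance between clip_seat and pin_neck below 0.004 m and value of joint strap below 0.04 rad), for 0.1 s.
At the end, for the whole second after the job is handed in: The strap is shut (within 0.04 rad), the clip is at rest round the neck of the pin, between strap and head (within 5 mm of the neck's middle in height, within 0.2 rad of flat), with its seat within 4 mm of the pin's axis (all of step 2 and z of clip_seat in the frame of pin_neck between -0.005 and 0.005 m and angle between clip_seat's own z axis and vertical below 0.2 rad and linear speed of clip below 0.02 m/s); the robot touches nothing.
It fails at once if the clip is forced: more than 25 N on the pin (contact force between clip and pin above 25 N).
It fails at once if the robot pushes the pin itself with more than 25 N (contact force between the arm and pin above 25 N).
It fails at once if the can, wrench or jar is moved by more than 2 cm (distance of any of can_mid, wrench, jar_mid from where it was at the start of the episode above 0.02 m).
It also fails if it takes over 59 s, if anything falls off the work surface, if the arm or the gripper's body presses on something with over 40 N, if the wrist force passes 120 N, or if a joint passes its speed limit or range.

## Robot

A 6-joint arm with a two-finger parallel gripper is mounted at the origin on the work surface. World frame = base frame: x ahead of the robot, y to its left, z up, the work surface at z = 0. Lengths are in m, angles in degrees, forces in N, time in s.
With the tool pointing down it reaches from about 0.375 to 0.925 m from the base axis. Payload 5.7 kg.
Tool frame: the origin (TCP) lies at the very end of the fingers, on their centre line; the grasp point (between the pads) lies 19 mm behind it (bot.hold_point_z is the distance from the TCP to the grasp point, in m); z points along the fingers, y is the direction in which the jaws open and shut (so a half turn about z gives the same grasp; the last joint's range is limited). The gripper opens to 85 mm and grips with 20 to 120 N. Pads are 22 mm wide; open, the fingers measure 114 mm over their backs; the gripper's body (76 mm by 85 mm) begins 54 mm behind the grasp point. The pads swing forward as they close: fully open they stand 13 mm farther back than shut.
Start: joints at [64.796, 20.558, 86.54, -0, 72.909, -6.595], TCP at [0.191, 0.569, 0.231] pointing down, gripper open.
Joint ranges: [-170.27, 170.27], [-57.76, 135], [12.27, 136.19], [-55.21, 235.2], [11.17, 155.16], [-170.74, 170.74]. Speed limits (degrees/s): [136.94, 136.94, 180, 180, 180, 180].

## Interface

Orientations are given as a 3x3 rotation matrix whose columns are the frame's x, y, z axes.
In Python, from rig import bot gives the robot as it stands.
- The arm moves only by the shell command python3 -m pendant 'ROWS' [FORCE]. ROWS is JSON, a list of rows, each an object with "turn": the turn, a rotation vector about the world's x, y, z normalised to -1 to 1, where 1 is 45 degrees, a list of three; "offset": the shift along the world's x, y, z normalised to -1 to 1, where 1 is 20 cm, a list of three; "claw": the opening, from 0 (shut) to 1 (fully open). A call has 1 to 20 rows; each row is the pose to reach, as a shift and turn from the pose commanded when the call began; what a row does not reach only later rows make up. A row lasts 1/8 s, in which the tool goes at most 62.5 mm and 10.7 degrees, less where a joint would pass 70% of its speed; a pose out of reach is approached as far as the arm can. A call with a number of a shift or a turn outside -1 to 1 is refused whole. A call with a gripper value outside its range is refused whole. The fingers move at their own pace and stop on an object; FORCE is the grip in N (left out, the last holds). Time passes only in rows, so rows that repeat a pose let the fingers close. It gives the time, the measured TCP pose, the force and the opening at its end, in the units of the state.
- bot.observe(): the state, without advancing time (a new reading comes with each control period).
- bot.get_image(name): name is "side" or "top"; returns a dict with "img" (480x640x3 uint8, red, green, blue), "K" (3x3 intrinsics, pixels), "R" (3x3) and "t" (3): a world point X has camera coordinates R X + t. Camera axes: x right, y down, z forward; pixel columns grow to the right and rows downward; lengths in m; the calibration is good to about 2 mm. A picture is of the moment at which its call begins. There is no depth.
- bot.close_job(): hands the job in, once; it reports no verdict.
The state is a dict: "time_s": time; "joint_positions": joint angles; "qvel": joint speeds; "joint_efforts": joint torques, N m; "eef_pos": TCP position; "ee_rot": TCP orientation; "ft_force": force on the tool from outside, world axes, zero at the start; "torque": the same for the moment, N m; "gripper_width": finger opening in m.
Only numpy, scipy, OpenCV 4.12 (cv2) and the standard library are available. Lean on these libraries where they do the work, as an engineer would, in place of code of your own. Each camera call takes 0.05 s, during which the arm holds its last target.

## Working session

There is one attempt and no reset: what is moved stays moved. The work goes in short steps, Python scripts to look and compute and a shell command to move; the robot and the scene stay as the last step left them, time stands still between calls to the robot, and variables do not carry over. Pictures are saved under pics/ and viewed, and the job is handed in when it is done.

```bash
ls; mkdir -p pics
python3 - <<'E'
from rig import bot
import cv2
s=bot.observe(); print(s)
print(bot.hold_point_z)
for n in ("side","top"):
    d=bot.get_image(n); cv2.imwrite(f"pics/{n}0.png",d["img"][:,:,::-1]); print(n,d["K"],d["R"],d["t"])
E
```

```text
pics
{'time_s': 0.0, 'joint_positions': array([ 6.47941451e+01,  2.05989873e+01,  8.65978260e+01, -8.52484310e-04,
        7.29104727e+01, -6.59346420e+00]), 'qvel': array([-0.0691861 ,  0.03379875,  0.04145242, -0.03088858,  0.01650619,
        0.05333709]), 'joint_efforts': array([ 2.43369410e-03, -5.27619410e+01, -2.78613049e+01, -7.40758060e-05,
        1.33106011e-02, -8.37093381e-06]), 'eef_pos': array([0.19120616, 0.56799938, 0.23045039]), 'ee_rot': array([[-9.47700731e-01,  3.19159378e-01, -7.84574480e-04],
       [ 3.19160279e-01,  9.47699227e-01, -1.70025786e-03],
       [ 2.00887388e-04, -1.86174063e-03, -9.99998247e-01]]), 'ft_force': array([-0.08239036,  0.82906035,  0.29320233]), 'torque': array([0.04743372, 0.01053896, 0.00783217]), 'gripper_width': 0.08564035008776581}
0.0187
side [[543.79699346   0.         319.91722365]
 [  0.         543.79699346 246.37055353]
 [  0.           0.           1.        ]] [[-0.99096298 -0.13265688  0.01986245]
 [-0.08645779  0.51847499 -0.85071073]
 [ 0.10255445 -0.8447401  -0.52525874]] [0.55569657 0.15537029 1.15120271]
top [[530.13066133   0.         314.56861116]
 [  0.         530.13066133 237.55087654]
 [  0.           0.           1.        ]] [[ 0.02685899 -0.99961078 -0.00754153]
 [-0.98987368 -0.0255439  -0.13963381]
 [ 0.13938682  0.01121558 -0.99017449]] [-0.05916725  0.5796988   0.98879473]
```

View pics/side0.png

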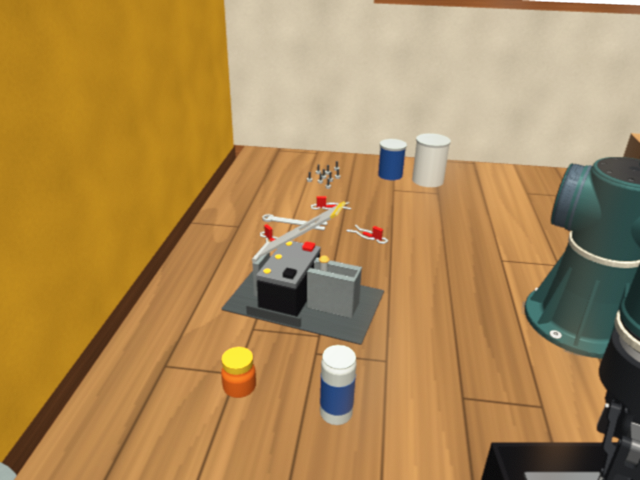

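View pics/top0.png

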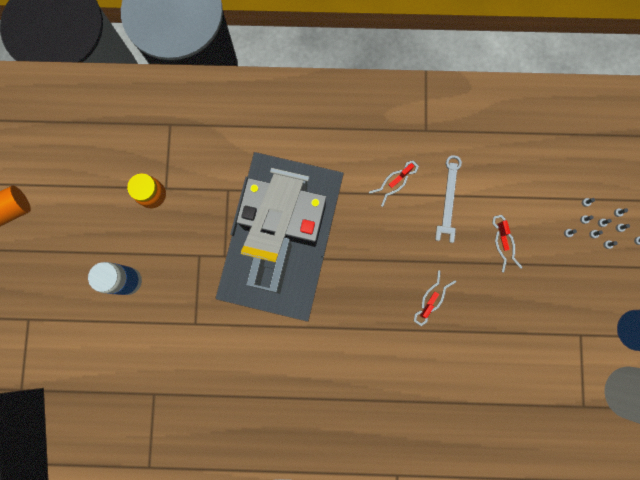

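```bash
cat > h.py <<'E'
import numpy as np, cv2
from rig import bot
def ray(d,uv):
    R,t,K=np.array(d["R"]),np.array(d["t"]),np.array(d["K"])
    c=-R.T@t; v=R.T@np.linalg.inv(K)@np.array([uv[0],uv[1],1.0]); return c,v
def onz(d,uv,z):
    c,v=ray(d,uv); return c+v*(z-c[2])/v[2]
def tri(rays):
    A=np.zeros((3,3));b=np.zeros(3)
    for c,v in rays:
        v=v/np.linalg.norm(v);P=np.eye(3)-np.outer(v,v);A+=P;b+=P@c
    p=np.linalg.solve(A,b); return p,[np.linalg.norm((np.eye(3)-np.outer(v,v)/(v@v))@(p-c)) for c,v in rays]
def proj(d,X):
    q=np.array(d["K"])@(np.array(d["R"])@np.array(X)+np.array(d["t"])); return q[:2]/q[2]
def hsv(d): return cv2.cvtColor(d["img"],cv2.COLOR_RGB2HSV)
def blobs(m,amin=15):
    n,l,s,c=cv2.connectedComponentsWithStats(m.astype(np.uint8))
    return [(c[i].round(1),s[i]) for i in range(1,n) if s[i][4]>=amin],l
def crop(d,x0,y0,x1,y1,f,name):
    cv2.imwrite(name,cv2.resize(d["img"][y0:y1,x0:x1,::-1],None,fx=f,fy=f,interpolation=cv2.INTER_CUBIC))
E
python3 - <<'E'
from h import *
T=bot.get_image("top");S=bot.get_image("side")
for n,d in(("top",T),("side",S)):
    h=hsv(d)
    red=((h[...,0]<6)|(h[...,0]>174))&(h[...,1]>170)&(h[...,2]>110)
    print(n,"red")
    for c,s in blobs(red)[0]: print(c,s, onz(d,c,0.02).round(3), np.hypot(*onz(d,c,0.02)[:2]).round(3))
    yel=(h[...,0]>21)&(h[...,0]<33)&(h[...,1]>180)&(h[...,2]>150)
    print(n,"yel")
    for c,s in blobs(yel,6)[0]:
        if s[4]<2000: print(c,s, onz(d,c,0.111).round(3))
crop(T,360,130,560,340,3,"pics/clips.png")
crop(T,200,140,360,330,3.1,"pics/tray_t.png")
crop(S,210,170,410,350,4,"pics/tray_s.png")
E
```

```text
top red
[407.5 168.9] [402 163  12  12  67] [ 0.728 -0.227  0.02 ] 0.763
[395.3 181. ] [389 175  14  13  75] [ 0.703 -0.203  0.02 ] 0.731
[307.1 226.4] [301 220  14  14 144] [ 0.606 -0.028  0.02 ] 0.607
[505.2 235.2] [501 220   9  31 155] [ 0.598 -0.42   0.02 ] 0.731
[430.2 304.5] [423 292  16  26 157] [ 0.458 -0.272  0.02 ] 0.533
top yel
[140.5 186.3] [127 173  28  27 589] [0.658 0.277 0.111]
[254. 188.] [251 185   7   7  37] [0.66  0.069 0.111]
[314.9 202.2] [312 199   7   7  36] [ 0.636 -0.044  0.111]
[258.8 253.5] [241 246  37  16 299] [0.54  0.055 0.111]
side red
[322.4 201.6] [317 196  18  11 105] [ 0.609 -0.412  0.02 ] 0.735
[268.4 232. ] [265 225   9  16  89] [ 0.724 -0.217  0.02 ] 0.756
[374.9 232.7] [363 226  20  14 133] [ 0.452 -0.26   0.02 ] 0.522
[308.3 245.9] [303 242  12   9  88] [ 0.613 -0.167  0.02 ] 0.635
side yel
[337.9 207.4] [333 202  12  13  28] [ 0.547 -0.21   0.111]
[288.5 243.5] [287 243   4   2   8] [ 0.635 -0.024  0.111]
[278.  256.4] [276 255   5   3  11] [0.647 0.031 0.111]
[266.9 270.9] [265 270   5   3  14] [0.658 0.087 0.111]
[236.9 359.7] [222 347  31  27 657] [0.652 0.341 0.111]
```

View pics/clips.png

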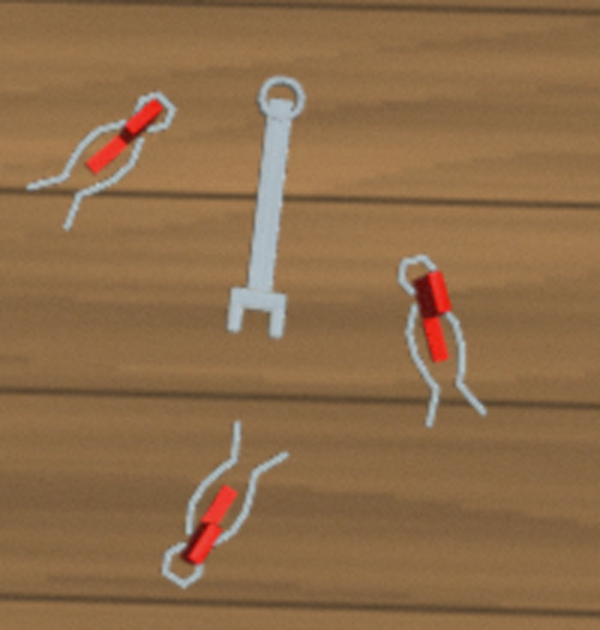

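View pics/tray_t.png

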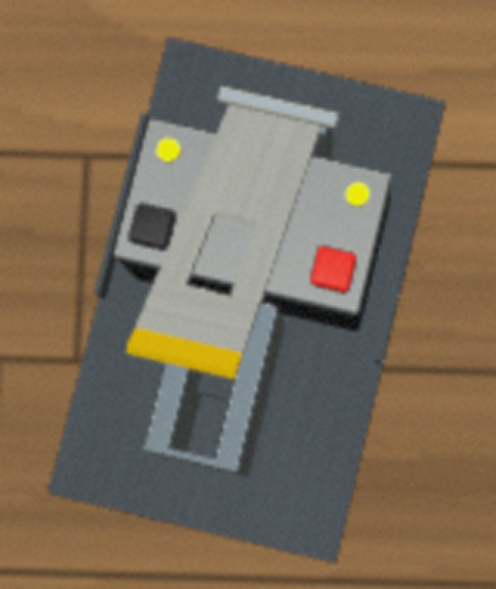

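View pics/tray_s.png

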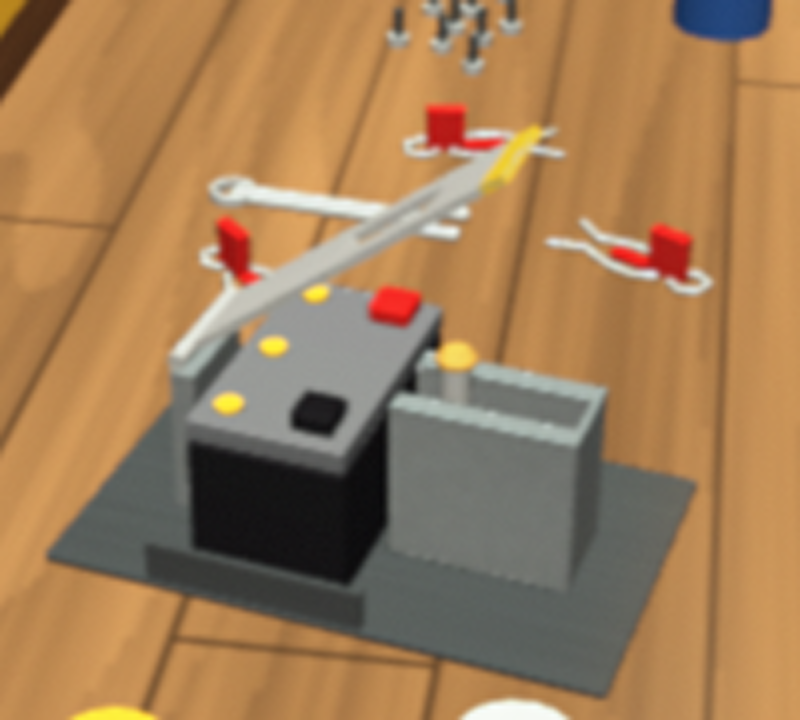

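Run:
```python
from h import *
T=bot.get_image("top");S=bot.get_image("side")
p,r=tri([ray(T,(258.8,253.5)),ray(S,(337.9,207.4))]);print("tip",p.round(4),np.round(r,4))
for a,b in (((254,188),(266.9,270.9)),((314.9,202.2),(288.5,243.5))):
    p,r=tri([ray(T,a),ray(S,b)]);print("cap",p.round(4),np.round(r,4))
print("pin head top z.12",onz(S,(324,258.8),0.121))
p,r=tri([ray(T,(431.5,303.5)),ray(S,(374.9,232.7))]);print("handle",p,r)
h=hsv(T)
# print terminals
for nm,uv,z in (("blk",None,0),):
    pass
tc=lambda x,y:(200+x/3.1,140+y/3.1)
sc=lambda x,y:(210+x/4,170+y/4)
print("terminal black top",onz(T,tc(153,225),.111),"red",onz(T,tc(333,266),.111))
print("side black",onz(S,sc(320,411),.109),"red",onz(S,sc(396,304),.109))
for nm,q in (("batTL",(143,120)),("batTR",(390,174)),("batBR",(362,312)),("batBL",(116,256)),): print(nm,onz(T,tc(*q),.099).round(4))
for nm,q in (("brBL",(145,452)),("brBR",(240,472))): print(nm,onz(T,tc(*q),.101).round(4))
for nm,q in (("s_brFL",(605,390)),("s_brFLo",(578,443)),("brR",(390,400))): print(nm,onz(S,sc(*q),.101).round(4))
crop(T,225,150,345,300,5,"pics/tray_t2.png")
crop(T,405,260,470,335,9,"pics/clip_t.png")
crop(S,335,210,395,255,10,"pics/clip_s.png")
```

```text
tip [0.5255 0.0398 0.2415] [0. 0.]
cap [0.6625 0.0703 0.0994] [0.0002 0.0002]
cap [ 0.6387 -0.0434  0.0988] [0.0001 0.0001]
pin head top z.12 [0.54949209 0.03946148 0.121     ]
handle [ 0.45657107 -0.27620052  0.01055326] [np.float64(0.004064780858101634), np.float64(0.004064780858101479)]
terminal black top [0.61396208 0.0752622  0.111     ] red [ 0.59228461 -0.03114718  0.111     ]
side black [0.61217598 0.08293325 0.109     ] red [ 0.5899586  -0.02398723  0.109     ]
batTL [0.6801 0.0857 0.099 ]
batTR [ 0.6507 -0.0633  0.099 ]
batBR [ 0.5672 -0.0487  0.099 ]
batBL [0.597  0.0981 0.099 ]
brBL [0.4815 0.0754 0.101 ]
brBR [0.4713 0.0196 0.101 ]
s_brFL [0.4728 0.029  0.101 ]
s_brFLo [0.4829 0.0784 0.101 ]
brR [0.5809 0.056  0.101 ]
```

View pics/clip_t.png

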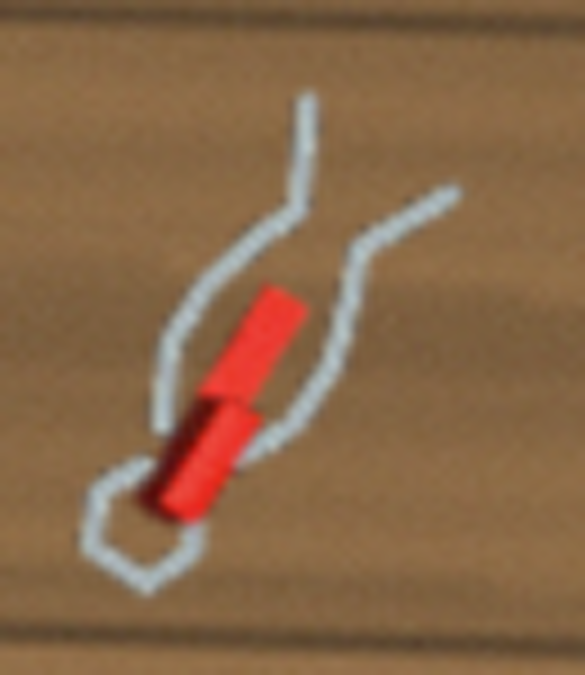

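View pics/clip_s.png

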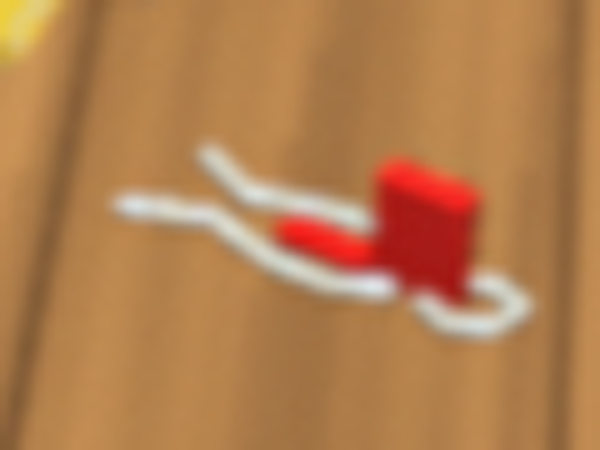

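View pics/tray_t2.png

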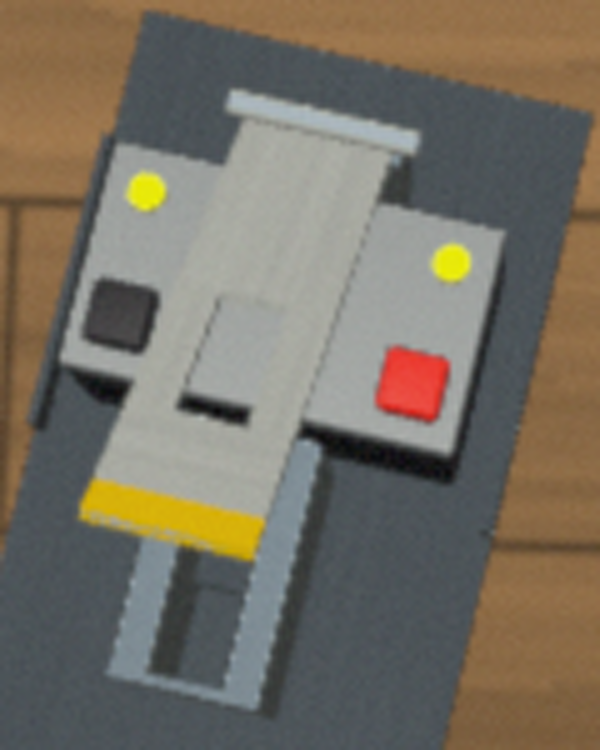

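The target clip is the one at top (430,304), 0.53 m from the base, against about 0.73 m for those at (504,235) and (402,175). The crop confirms it: handle up, mouth toward +x −y. The tray sits at (0.624, 0.018), yaw −11.6°. The strap is open about 0.69 rad, with its tip near (0.526, 0.040, 0.24). The bracket end agrees within 1 mm. I'll start by moving to above the strap tip.

```bash
python3 -m pendant '[{"turn":[0,0,0.05],"offset":[0.15,-0.22,0.15],"claw":0},{"turn":[0,0,0.1],"offset":[0.3,-0.48,0.25],"claw":0},{"turn":[0,0,0.156],"offset":[0.45,-0.73,0.3],"claw":0},{"turn":[0,0,0.156],"offset":[0.58,-0.96,0.3],"claw":0}]' 30
python3 -m pendant '[{"turn":[0,0,0],"offset":[0.16,-0.27,0],"claw":0},{"turn":[0,0,0],"offset":[0.32,-0.54,0],"claw":0},{"turn":[0,0,0],"offset":[0.48,-0.8,0],"claw":0},{"turn":[0,0,0],"offset":[0.56,-0.98,0],"claw":0},{"turn":[0,0,0],"offset":[0.56,-0.98,0],"claw":0}]'
python3 - <<'E'
from h import *
T=bot.get_image("top")
tc=lambda x,y:(405+x/9,260+y/9)
print("handle top",onz(T,tc(210,461),.036),"mouth",onz(T,tc(383,143),.0025),"nose tip",onz(T,tc(285,305),.004), "ring",onz(T,tc(145,585),.0025))
print("throat", onz(T,tc(330,228),.0025))
E
```

```text
time_s: 0.8
eef_pos: [0.3087, 0.3754, 0.2924]
ee_rot: [[-0.98, 0.2, 0.002], [0.2, 0.98, 0.001], [-0.002, 0.002, -1.0]]
ft_force: [0.6, 0.7, 0.7]
gripper_width: 0.0125
time_s: 1.42
eef_pos: [0.4205, 0.1785, 0.2914]
ee_rot: [[-0.979, 0.205, 0.0], [0.205, 0.979, -0.001], [-0.001, -0.0, -1.0]]
ft_force: [-0.7, 0.6, 0.6]
gripper_width: -0.0
handle top [ 0.44527538 -0.26480721  0.036     ] mouth [ 0.51621606 -0.31004453  0.0025    ] nose tip [ 0.47992822 -0.28790652  0.004     ] ring [ 0.41831802 -0.25741345  0.0025    ]
throat [ 0.49715725 -0.29822964  0.0025    ]
```

```bash
python3 -m pendant '[{"turn":[0,0,0],"offset":[0.16,-0.23,0],"claw":0},{"turn":[0,0,0],"offset":[0.33,-0.47,0],"claw":0},{"turn":[0,0,0],"offset":[0.49,-0.69,-0.05],"claw":0},{"turn":[0,0,0],"offset":[0.49,-0.69,-0.1],"claw":0},{"turn":[0,0,0],"offset":[0.49,-0.69,-0.1],"claw":0}]'
python3 - <<'E'
from h import *
S=bot.get_image("side");crop(S,210,120,450,350,3.3,"pics/s1.png")
E
```

```text
time_s: 2.1
eef_pos: [0.516, 0.044, 0.2701]
ee_rot: [[-0.98, 0.2, -0.003], [0.2, 0.98, 0.001], [0.003, 0.0, -1.0]]
ft_force: [-1.2, 0.6, -0.4]
gripper_width: 0.0003
```

View pics/s1.png

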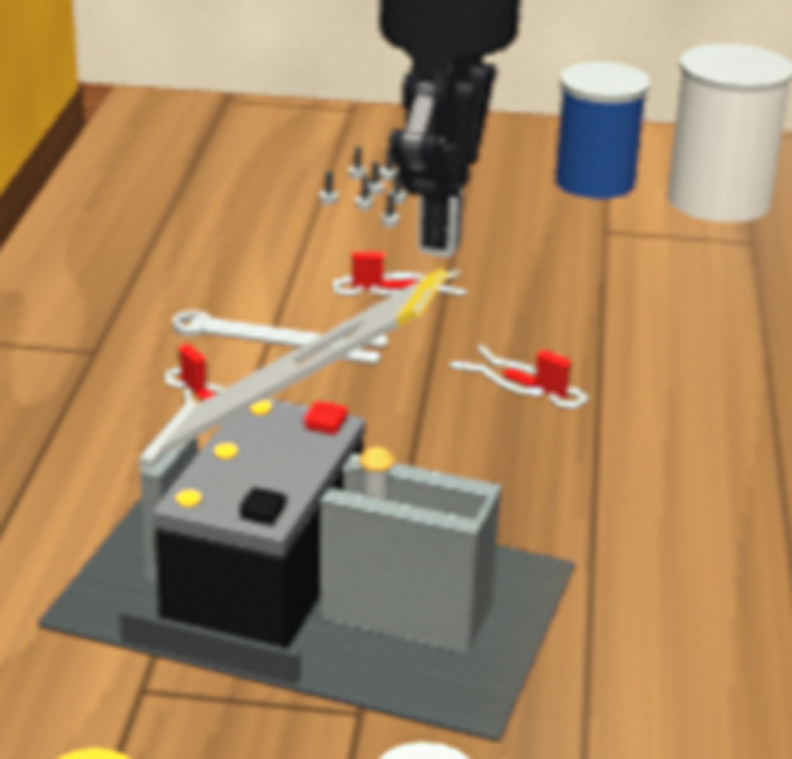

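```bash
python3 -m pendant '[{"turn":[0,0,0],"offset":[0.05,-0.01,-0.1],"claw":0},{"turn":[0,0,0],"offset":[0.04,-0.01,-0.18],"claw":0},{"turn":[0,0,0],"offset":[0,0,-0.27],"claw":0},{"turn":[0,0,0],"offset":[-0.035,0.007,-0.35],"claw":0},{"turn":[0,0,0],"offset":[-0.07,0.014,-0.43],"claw":0},{"turn":[0,0,0],"offset":[-0.1,0.02,-0.52],"claw":0}]'
python3 -m pendant '[{"turn":[0,0,0],"offset":[-0.015,0.003,-0.08],"claw":0},{"turn":[0,0,0],"offset":[-0.03,0.006,-0.15],"claw":0},{"turn":[0,0,0],"offset":[-0.04,0.008,-0.23],"claw":0},{"turn":[0,0,0],"offset":[-0.04,0.008,-0.26],"claw":0},{"turn":[0,0,0],"offset":[-0.04,0.008,-0.26],"claw":0}]'
```

```text
time_s: 2.9
eef_pos: [0.4969, 0.0486, 0.1678]
ee_rot: [[-0.98, 0.199, 0.001], [0.199, 0.98, 0.0], [-0.001, 0.001, -1.0]]
ft_force: [-0.0, 0.8, 0.7]
gripper_width: 0.0
time_s: 3.52
eef_pos: [0.4893, 0.0486, 0.1152]
ee_rot: [[-0.98, 0.2, -0.0], [0.2, 0.98, -0.0], [0.0, -0.0, -1.0]]
ft_force: [-0.5, 0.1, -0.8]
gripper_width: -0.0002
```

Run:
```python
from h import *
S=bot.get_image("side");crop(S,210,120,450,350,3.3,"pics/s2.png")
```

```text
(no output)
```

View pics/s2.png

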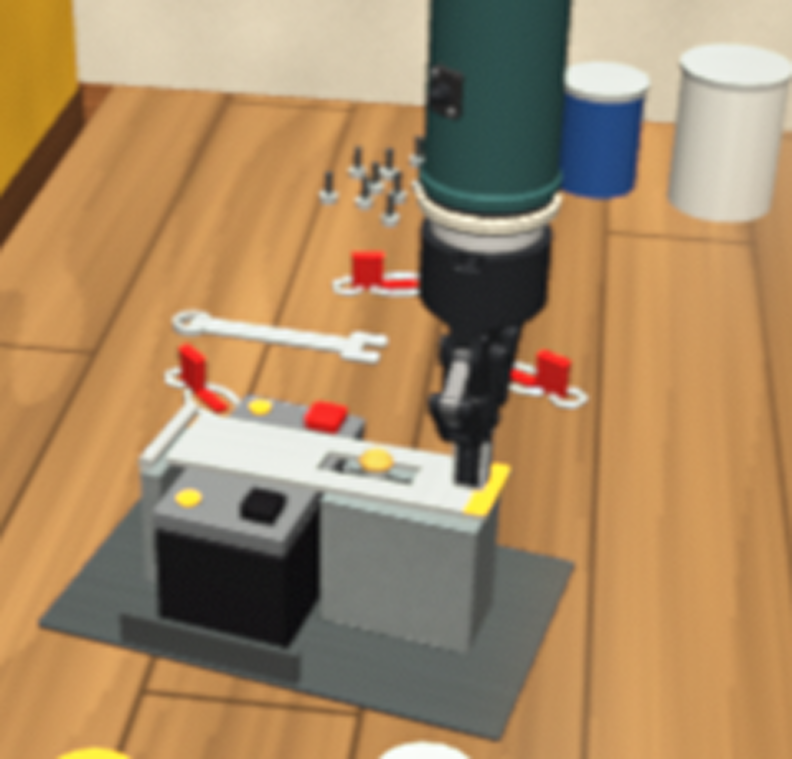

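The strap is nearly shut and the pin head is through the slot. I'll press down gently to seat it.

```bash
python3 -m pendant '[{"turn":[0,0,0],"offset":[0,0,-0.02],"claw":0},{"turn":[0,0,0],"offset":[0,0,-0.035],"claw":0},{"turn":[0,0,0],"offset":[0,0,-0.045],"claw":0},{"turn":[0,0,0],"offset":[0,0,-0.045],"claw":0}]'
```

```text
time_s: 4.08
eef_pos: [0.4894, 0.0481, 0.1061]
ee_rot: [[-0.98, 0.201, -0.0], [0.201, 0.98, -0.0], [0.0, -0.0, -1.0]]
ft_force: [-0.6, 0.5, -0.4]
gripper_width: 0.0001
```

```bash
python3 -m pendant '[{"turn":[0,0,0],"offset":[0,0,-0.006],"claw":0},{"turn":[0,0,0],"offset":[0,0,-0.01],"claw":0},{"turn":[0,0,0],"offset":[0,0,-0.01],"claw":0}]'
```

```text
time_s: 4.45
eef_pos: [0.4894, 0.0481, 0.1058]
ee_rot: [[-0.98, 0.201, 0.0], [0.201, 0.98, -0.0], [-0.0, -0.0, -1.0]]
ft_force: [-5.0, -0.0, 19.5]
gripper_width: -0.0002
```

```bash
python3 -m pendant '[{"turn":[0,0,0],"offset":[0,0,0.01],"claw":0},{"turn":[0,0,0],"offset":[0,0,0.25],"claw":0},{"turn":[0,0,0],"offset":[0,-0.1,0.5],"claw":0.2},{"turn":[0,0,0],"offset":[-0.05,-0.4,0.6],"claw":0.5},{"turn":[0,0,0],"offset":[-0.1,-0.7,0.6],"claw":0.5},{"turn":[0,0,0],"offset":[-0.15,-0.95,0.6],"claw":0.5},{"turn":[0,0,0],"offset":[-0.2,-1,0.6],"claw":0.5}]'
python3 - <<'E'
from h import *
T=bot.get_image("top");S=bot.get_image("side")
crop(T,200,140,360,330,3.1,"pics/t3.png"); crop(S,240,220,360,320,6,"pics/s3.png")
for n,d in(("top",T),("side",S)):
    h=hsv(d)
    m=(h[...,0]>13)&(h[...,0]<35)&(h[...,1]>110)&(h[...,2]>130)
    x0,y0,x1,y1=(240,200,300,300) if n=="top" else (300,240,350,280)
    mm=np.zeros_like(m);mm[y0:y1,x0:x1]=m[y0:y1,x0:x1]
    print(n,[(c,list(s)) for c,s in blobs(mm,8)[0]])
E
```

```text
time_s: 5.32
eef_pos: [0.4491, -0.1546, 0.2243]
ee_rot: [[-0.979, 0.204, 0.0], [0.204, 0.979, -0.001], [-0.001, -0.001, -1.0]]
ft_force: [-0.6, 0.7, -0.2]
gripper_width: 0.0426
top [(array([269.9, 247.4]), [np.int32(265), np.int32(242), np.int32(11), np.int32(12), np.int32(114)]), (array([260.9, 287.1]), [np.int32(245), np.int32(280), np.int32(33), np.int32(15), np.int32(262)])]
side [(array([332.7, 249. ]), [np.int32(300), np.int32(240), np.int32(50), np.int32(23), np.int32(643)])]
```

View pics/t3.png

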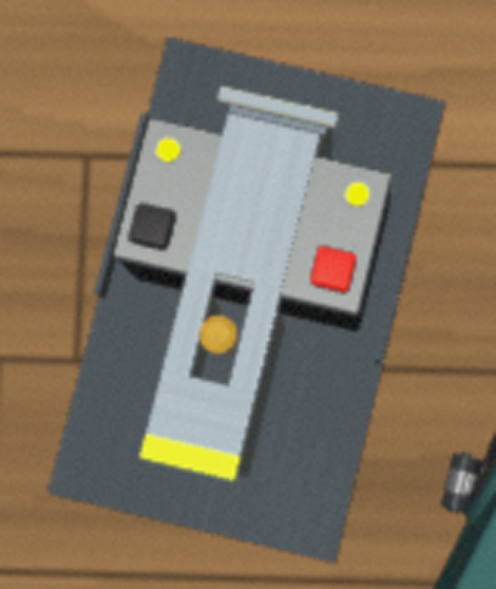

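View pics/s3.png

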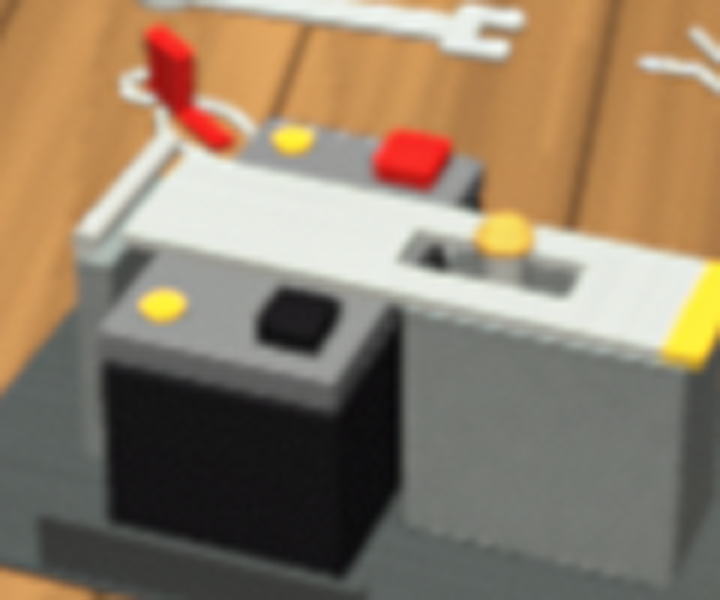

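Run:
```python
from h import *
T=bot.get_image("top");S=bot.get_image("side")
img=cv2.imread("pics/top0.png")[:,:,::-1]
tc=lambda x,y:(405+(x+.5)/9-.5,260+(y+.5)/9-.5)
P={k:onz(T,tc(*q),.0025)[:2] for k,q in dict(m1=(310,97),m2=(457,190),t1=(298,212),t2=(358,243),ring=(143,527)).items()}
m=(P['m1']+P['m2'])/2;t=(P['t1']+P['t2'])/2
print("mouthwidth",np.linalg.norm(P['m1']-P['m2']),"throat",np.linalg.norm(P['t1']-P['t2']))
for a in(m,t): 
    d=a-P['ring'];print("yaw",np.degrees(np.arctan2(d[1],d[0])),np.linalg.norm(d))
hsvi=cv2.cvtColor(img.copy(),cv2.COLOR_RGB2HSV)
w=(hsvi[...,1]<90)&(hsvi[...,2]>110)
ys,xs=np.nonzero(w[265:335,408:465]);pts=np.array([onz(T,(x+408,y+265),.0025)[:2] for x,y in zip(xs,ys)])
r=cv2.minAreaRect((pts*1000).astype(np.float32));print(len(pts),r)
red=((hsvi[...,0]<6)|(hsvi[...,0]>174))&(hsvi[...,1]>150)
for nm,lo,hi in(("bright",180,256),("all",0,256)):
    k=red&(hsvi[...,2]>=lo);ys,xs=np.nonzero(k[285:325,415:445]);
    p=np.array([onz(T,(x+415,y+285),.02)[:2] for x,y in zip(xs,ys)]);u,s,v=np.linalg.svd(p-p.mean(0));print(nm,len(p),p.mean(0),np.degrees(np.arctan2(v[0,1],v[0,0])))
print("mouth",m,"throat",t,"ring",P['ring'])
yaw=np.radians(-31.2)
for y in (-30.5,-32,-33):
    d=np.array([np.cos(np.radians(y)),np.sin(np.radians(y))]);print(y,"handle from mouth",m-.082*d,"from throat",t-.0605*d)
p,rr=tri([ray(T,(269.9,247.4)),ray(S,(324.2,259.2))]);print("pinhead",p,rr,onz(T,(269.9,247.4),.121))
c=np.array([.6238,.018]);th=np.radians(-11.6);ex=np.array([np.cos(th),np.sin(th)]);ey=np.array([-ex[1],ex[0]])
q=onz(T,(269.9,247.4),.121)[:2];print("pin tray",(q-c)@ex,(q-c)@ey)
# handle in side
q=onz(S,(335+425/10,210+232/10),.02);print("side handle", q)
```

```text
mouthwidth 0.037812544918267334 throat 0.014669026389799163
yaw -31.916406769293175 0.1005066479901948
yaw -31.548603499464246 0.07796561710975104
399 ((469.0001220703125, -279.591064453125), (41.93177795410156, 114.17495727539062), 58.89564514160156)
bright 140 [ 0.4592909  -0.27248651] 155.90728439915847
all 178 [ 0.457203   -0.27019341] 152.49492459678032
mouth [ 0.5169843  -0.30925487] throat [ 0.49811425 -0.29691217] ring [ 0.43167221 -0.25611887]
-30.5 handle from mouth [ 0.44633071 -0.26763672] from throat [ 0.44598568 -0.2662061 ]
-32 handle from mouth [ 0.44744435 -0.26580149] from throat [ 0.44680734 -0.26485206]
-33 handle from mouth [ 0.44821331 -0.26459447] from throat [ 0.44737468 -0.26396151]
pinhead [0.54998204 0.03477626 0.11704835] [np.float64(0.00040500455551682795), np.float64(0.00040500455551699356)] [0.54991683 0.03441518 0.121     ]
pin tray -0.07567485524826419 0.0012236338828204788
side handle [ 0.44564668 -0.25814571  0.02      ]
```

Strap is shut and the pin head is centred at top (270,247), tray x −76 mm, y +1 mm. The clip handle is at (0.447, −0.266), yaw −31.5°; its measured size of 42×114 mm matches the spec. Next I'll go over the handle.

```bash
python3 -m pendant '[{"turn":[0,0,-0.15],"offset":[0,-0.2,-0.1],"claw":0.5},{"turn":[0,0,-0.3],"offset":[-0.01,-0.4,-0.3],"claw":0.5},{"turn":[0,0,-0.44],"offset":[-0.013,-0.569,-0.5],"claw":0.5},{"turn":[0,0,-0.44],"offset":[-0.013,-0.569,-0.75],"claw":0.5},{"turn":[0,0,-0.44],"offset":[-0.013,-0.569,-0.75],"claw":0.5},{"turn":[0,0,-0.44],"offset":[-0.013,-0.569,-0.75],"claw":0.5}]'
python3 - <<'E'
from h import *
T=bot.get_image("top");S=bot.get_image("side")
crop(T,390,240,490,340,6,"pics/t4.png"); crop(S,330,180,430,260,7,"pics/s4.png")
E
```

```text
time_s: 6.28
eef_pos: [0.4478, -0.2648, 0.0753]
ee_rot: [[-0.855, 0.519, 0.001], [0.519, 0.855, -0.0], [-0.001, 0.0, -1.0]]
ft_force: [0.3, -0.4, -0.4]
gripper_width: 0.043
```

View pics/s4.png

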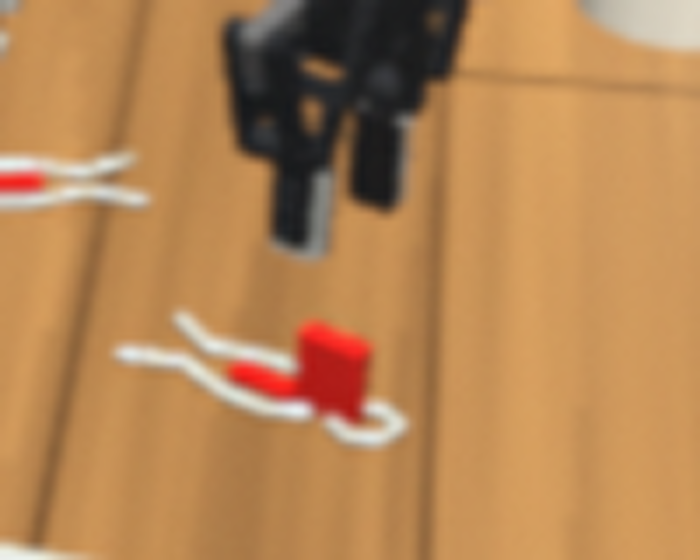

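View pics/t4.png

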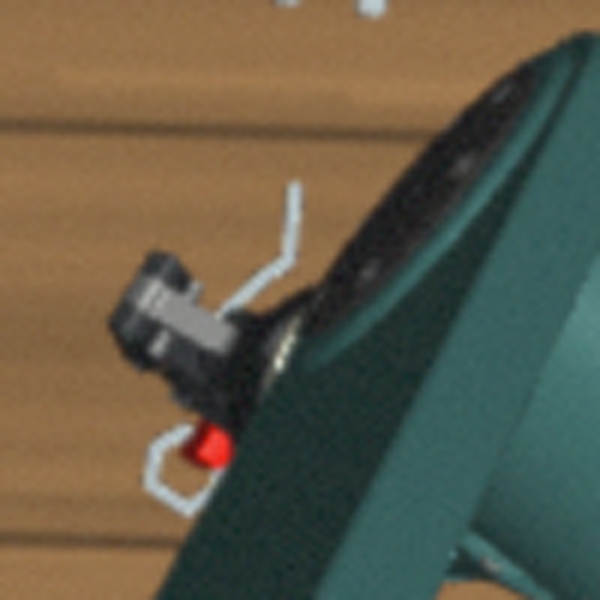

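Run:
```python
from h import *
S=bot.get_image("side")
p=np.array([.4478,-.2648]);d=np.array([.855,-.519]);n=np.array([.519,.855])
for dz in(.002,.036):
  for a in(-14,14):
    for b in(-5,5):
      q=p+a/1000*d+b/1000*n;u=proj(S,[*q,dz]);print(dz,a,b,((u-[330,180])*7).round())
```

```text
0.002 -14 -5 [363. 412.]
0.002 -14 5 [348. 423.]
0.002 14 -5 [300. 387.]
0.002 14 5 [285. 397.]
0.036 -14 -5 [370. 333.]
0.036 -14 5 [355. 343.]
0.036 14 -5 [307. 308.]
0.036 14 5 [292. 318.]
```

Run:
```python
from h import *
T=bot.get_image("top");S=bot.get_image("side")
tc=lambda x,y:(405+(x+.5)/9-.5,260+(y+.5)/9-.5)
sc=lambda x,y:(335+(x+.5)/10-.5,210+(y+.5)/10-.5)
for n,a,b in(("htop",(210,461),(430,185)),("m1",(310,97),(120,205)),("m2",(457,190),(205,150)),("ring",(147,580),(530,305)),("nose",(288,298),(285,230))):
    p,r=tri([ray(T,tc(*a)),ray(S,sc(*b))]);print(n,p.round(4),np.round(r,4), onz(S,sc(*b),.003).round(4),onz(T,tc(*a),.003).round(4))
```

```text
htop [ 0.4464 -0.2649  0.0314] [0.0003 0.0003] [ 0.4467 -0.3152  0.003 ] [ 0.4464 -0.2707  0.003 ]
m1 [ 0.5276 -0.2934  0.0013] [0.0007 0.0007] [ 0.5281 -0.2906  0.003 ] [ 0.5268 -0.293   0.003 ]
m2 [ 0.5076 -0.3254  0.0023] [0.0005 0.0005] [ 0.508  -0.3242  0.003 ] [ 0.5071 -0.3253  0.003 ]
ring [ 0.4193 -0.2569  0.0028] [0.001 0.001] [ 0.4183 -0.2566  0.003 ] [ 0.4203 -0.2569  0.003 ]
nose [ 0.4831 -0.2884  0.0008] [0.0007 0.0007] [ 0.4837 -0.2847  0.003 ] [ 0.4824 -0.2879  0.003 ]
```

```bash
python3 -m pendant '[{"turn":[0,0,0],"offset":[-0.003,0,-0.12],"claw":0.5},{"turn":[0,0,0],"offset":[-0.004,0,-0.25],"claw":0.5},{"turn":[0,0,0],"offset":[-0.004,0,-0.335],"claw":0.5},{"turn":[0,0,0],"offset":[-0.004,0,-0.335],"claw":0.5}]' 30
python3 - <<'E'
from h import *
S=bot.get_image("side")
crop(S,330,180,430,260,7,"pics/s5.png")
E
```

```text
time_s: 7.02
eef_pos: [0.4457, -0.2652, 0.007]
ee_rot: [[-0.854, 0.521, -0.001], [0.521, 0.854, 0.001], [0.001, 0.0, -1.0]]
ft_force: [-0.7, -0.5, -0.2]
gripper_width: 0.0424
```

View pics/s5.png

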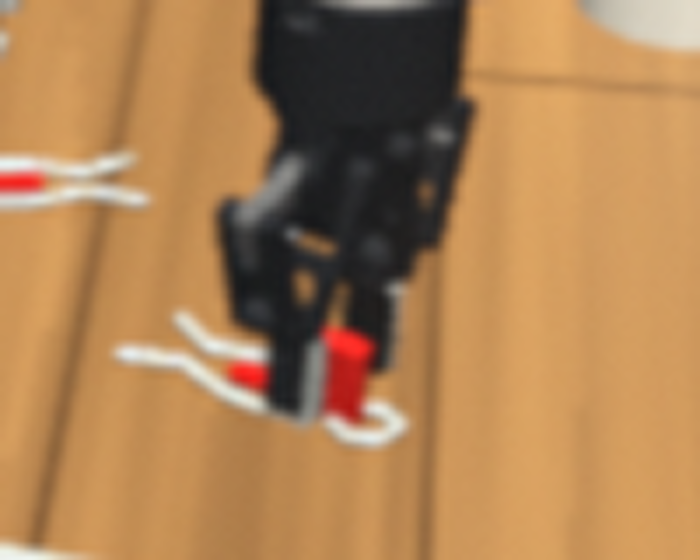

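```bash
python3 -m pendant '[{"turn":[0,0,0],"offset":[0,0,0],"claw":0},{"turn":[0,0,0],"offset":[0,0,0],"claw":0},{"turn":[0,0,0],"offset":[0,0,0],"claw":0},{"turn":[0,0,0],"offset":[0,0,0],"claw":0}]' 40
python3 -m pendant '[{"turn":[0,0,0],"offset":[0,0,0],"claw":0},{"turn":[0,0,0],"offset":[0,0,0],"claw":0}]' 90
python3 -m pendant '[{"turn":[0,0,0],"offset":[0,0,0.1],"claw":0},{"turn":[0,0,0],"offset":[0,0,0.4],"claw":0},{"turn":[0,0,0],"offset":[0,0,0.7],"claw":0},{"turn":[0,0,0],"offset":[0,0,0.8],"claw":0},{"turn":[0,0,0],"offset":[0,0,0.8],"claw":0},{"turn":[0,0,0],"offset":[0,0,0.8],"claw":0}]'
python3 - <<'E'
from h import *
S=bot.get_image("side");T=bot.get_image("top")
crop(S,330,100,430,240,5,"pics/s6.png");crop(T,390,200,510,340,4,"pics/t6.png")
E
```

```text
time_s: 7.58
eef_pos: [0.4468, -0.2661, 0.0083]
ee_rot: [[-0.854, 0.521, 0.002], [0.521, 0.854, -0.001], [-0.002, -0.0, -1.0]]
ft_force: [-1.0, 0.8, 6.8]
gripper_width: 0.0094
time_s: 7.82
eef_pos: [0.4468, -0.2661, 0.0084]
ee_rot: [[-0.854, 0.521, 0.002], [0.521, 0.854, -0.001], [-0.002, -0.0, -1.0]]
ft_force: [-1.4, 0.2, 7.7]
gripper_width: 0.008
time_s: 8.57
eef_pos: [0.4452, -0.265, 0.1662]
ee_rot: [[-0.854, 0.521, -0.002], [0.521, 0.854, 0.001], [0.002, 0.0, -1.0]]
ft_force: [0.4, 0.8, -1.9]
gripper_width: 0.0082
```

View pics/s6.png

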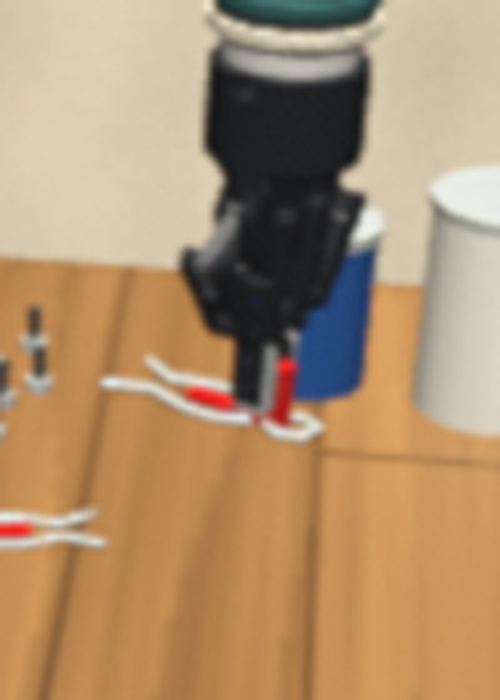

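View pics/t6.png

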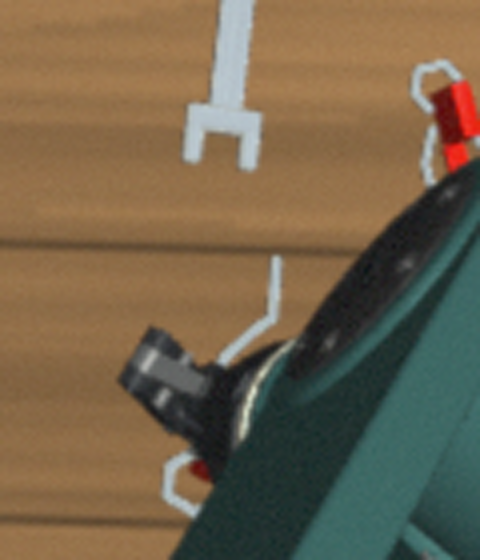

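The clip is held level (opening 8 mm), with its underside about 8.4 mm below the TCP. Now I'll carry it to the front of the pin and turn it to the tray's yaw.

```bash
python3 -m pendant '[{"turn":[0,0,0.05],"offset":[0,0.15,0],"claw":0},{"turn":[0,0,0.15],"offset":[0,0.4,0],"claw":0},{"turn":[0,0,0.3],"offset":[0,0.65,0],"claw":0},{"turn":[0,0,0.44],"offset":[0,0.85,0],"claw":0},{"turn":[0,0,0.44],"offset":[0,1,0],"claw":0},{"turn":[0,0,0.44],"offset":[0,1,0],"claw":0}]'
python3 -m pendant '[{"turn":[0,0,0],"offset":[0,0.2,0],"claw":0},{"turn":[0,0,0],"offset":[0,0.4,0],"claw":0},{"turn":[0,0,0],"offset":[0.005,0.6,0],"claw":0},{"turn":[0,0,0],"offset":[0.005,0.6,0],"claw":0},{"turn":[0,0,0],"offset":[0.005,0.6,0],"claw":0}]'
python3 - <<'E'
from h import *
S=bot.get_image("side");T=bot.get_image("top")
print(bot.observe()["eef_pos"])
crop(S,260,180,420,320,5,"pics/s7.png");crop(T,220,200,340,340,4,"pics/t7.png")
E
```

```text
time_s: 9.43
eef_pos: [0.4447, -0.0636, 0.166]
ee_rot: [[-0.98, 0.198, -0.003], [0.198, 0.98, 0.001], [0.003, 0.0, -1.0]]
ft_force: [-0.4, -0.3, -1.1]
gripper_width: 0.0086
time_s: 10.05
eef_pos: [0.447, 0.0535, 0.1667]
ee_rot: [[-0.98, 0.201, -0.001], [0.201, 0.98, -0.001], [0.001, -0.001, -1.0]]
ft_force: [0.1, 0.1, -0.1]
gripper_width: 0.0084
[0.44710865 0.05316357 0.16693412]
```

View pics/s7.png

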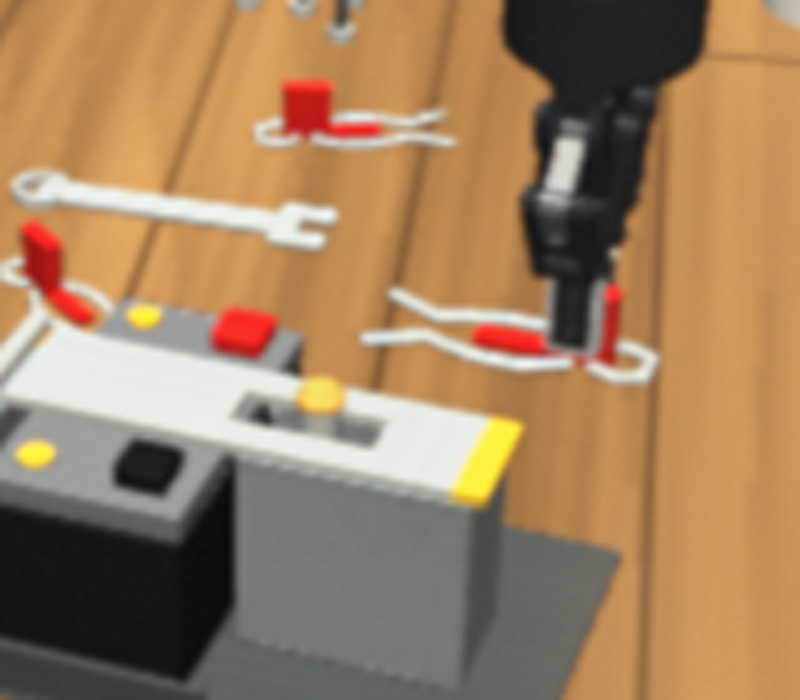

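View pics/t7.png

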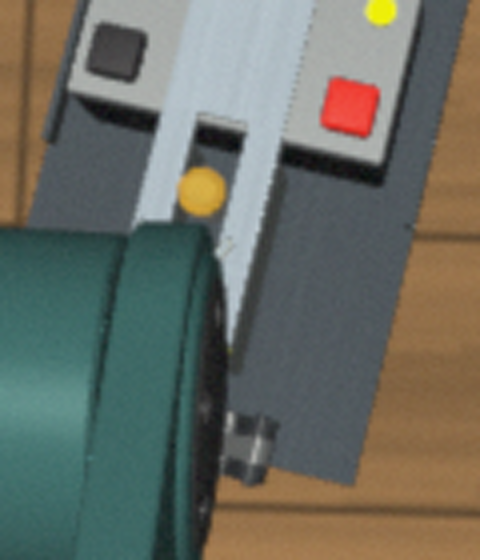

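Run:
```python
from h import *
S=bot.get_image("side")
p=np.array([.4471,.0532]);d=np.array([.98,-.2]);n=np.array([.2,.98])
for z in(.156,.161,.166):
  for b in(18.9,-18.9):
    q=p+.082*d+b/1000*n;u=proj(S,[*q,z]);print(z,b,((u-[260,180])*5).round())
q=p-.03*d;print("ring",((proj(S,[*q,.161])-[260,180])*5).round(), "nose", ((proj(S,[*(p+.042*d),.161])-[260,180])*5).round())
```

```text
0.156 18.9 [363. 346.]
0.156 -18.9 [391. 300.]
0.161 18.9 [363. 335.]
0.161 -18.9 [392. 289.]
0.166 18.9 [364. 324.]
0.166 -18.9 [392. 278.]
ring [651. 365.] nose [474. 330.]
```

```bash
python3 -m pendant '[{"turn":[0,0,0],"offset":[0,0.01,-0.1],"claw":0},{"turn":[0,0,0],"offset":[0,0.012,-0.2],"claw":0},{"turn":[0,0,0],"offset":[0,0.012,-0.245],"claw":0},{"turn":[0,0,0],"offset":[0,0.012,-0.245],"claw":0},{"turn":[0,0,0],"offset":[0,0.012,-0.245],"claw":0}]'
python3 - <<'E'
from h import *
S=bot.get_image("side");o=bot.observe()
print(o["eef_pos"],o["ft_force"])
p=o["eef_pos"];c=np.array([.5499,.0344]);d=np.array([.9796,-.2011]);n=np.array([.2011,.9796]);print((c-p[:2])@d,(c-p[:2])@n)
crop(S,290,210,410,300,6.5,"pics/s8.png")
for b in(18.9,-18.9):
    q=p[:2]+.082*d+b/1000*n;u=proj(S,[*q,p[2]-.0059]);print(b,((u-[290,210])*6.5).round())
E
```

```text
time_s: 10.82
eef_pos: [0.4476, 0.0565, 0.1188]
ee_rot: [[-0.98, 0.201, 0.001], [0.201, 0.98, -0.0], [-0.001, 0.0, -1.0]]
ft_force: [0.2, -0.2, -0.7]
gripper_width: 0.0083
[0.44770038 0.05662314 0.1188856 ] [ 1.56970486 -0.42078413 -0.56252616]
0.10458382416021846 -0.0012174460876073357
18.9 [269. 377.]
-18.9 [306. 315.]
```

View pics/s8.png

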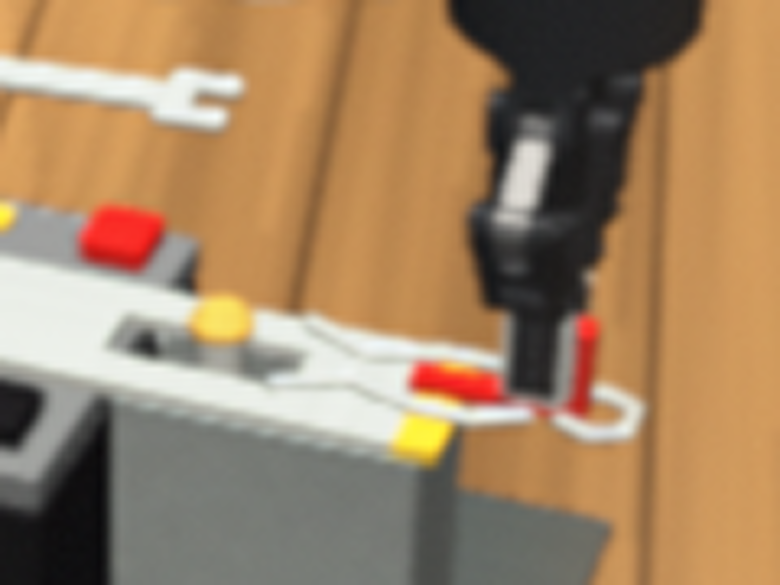

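```bash
python3 -m pendant '[{"turn":[0,0,0],"offset":[0.03,-0.012,-0.004],"claw":0},{"turn":[0,0,0],"offset":[0.07,-0.02,-0.004],"claw":0},{"turn":[0,0,0],"offset":[0.11,-0.029,-0.004],"claw":0},{"turn":[0,0,0],"offset":[0.137,-0.034,-0.004],"claw":0},{"turn":[0,0,0],"offset":[0.137,-0.034,-0.004],"claw":0},{"turn":[0,0,0],"offset":[0.137,-0.034,-0.004],"claw":0}]'
cat > st.py <<'E'
from h import *
o=bot.observe();p=o["eef_pos"];c=np.array([.5499,.0344]);d=np.array([.9796,-.2011]);n=np.array([.2011,.9796])
print("togo_d %.1f n %.1f z %.1f"%(1e3*((c-p[:2])@d)-52,1e3*((c-p[:2])@n),1e3*p[2]),"F d %.1f n %.1f z %.1f"%(o["ft_force"][:2]@d,o["ft_force"][:2]@n,o["ft_force"][2]),"tq",o["torque"].round(2))
E
cat > lk.py <<'E'
from h import *; import sys
k=sys.argv[1]
S=bot.get_image("side");T=bot.get_image("top")
a=cv2.resize(S["img"][210:300,290:400,::-1],None,fx=5,fy=5,interpolation=cv2.INTER_CUBIC)
cv2.imwrite(f"pics/s{k}.png",a)
E
python3 st.py; python3 lk.py 9
```

```text
time_s: 11.62
eef_pos: [0.4741, 0.05, 0.1173]
ee_rot: [[-0.98, 0.201, -0.001], [0.201, 0.98, -0.0], [0.001, -0.0, -1.0]]
ft_force: [-0.2, -0.0, -0.6]
gripper_width: 0.0089
togo_d 25.4 n -0.1 z 117.3 F d -0.2 n -0.0 z -0.6 tq [0.02 0.06 0.05]
```

View pics/s9.png

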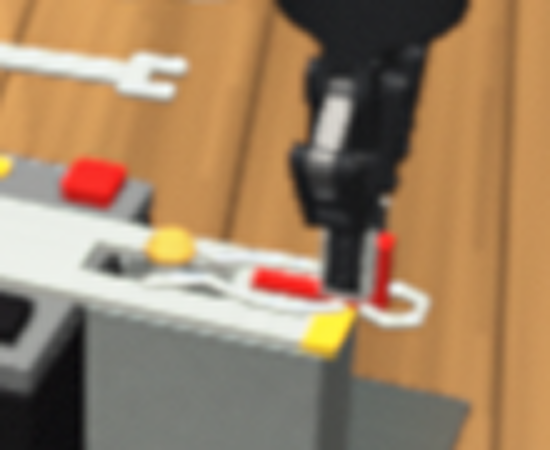

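The mouth is around the neck, below the head. Next, push by feel.

```bash
python3 -m pendant '[{"turn":[0,0,0],"offset":[0.01,-0.002,0],"claw":0},{"turn":[0,0,0],"offset":[0.02,-0.004,0],"claw":0},{"turn":[0,0,0],"offset":[0.029,-0.006,0],"claw":0},{"turn":[0,0,0],"offset":[0.029,-0.006,0],"claw":0}]' | grep time;  python3 st.py
python3 -m pendant '[{"turn":[0,0,0],"offset":[0.005,-0.001,0],"claw":0},{"turn":[0,0,0],"offset":[0.01,-0.002,0],"claw":0},{"turn":[0,0,0],"offset":[0.015,-0.003,0],"claw":0},{"turn":[0,0,0],"offset":[0.015,-0.003,0],"claw":0}]' | grep time;  python3 st.py
```

```text
time_s: 12.22
togo_d 18.9 n -0.1 z 117.5 F d 0.6 n -0.4 z -0.0 tq [-0.02 -0.   -0.04]
time_s: 12.72
togo_d 15.9 n -0.1 z 117.5 F d -0.2 n -0.6 z 0.7 tq [0.03 0.04 0.03]
```

```bash
python3 -m pendant '[{"turn":[0,0,0],"offset":[0.005,-0.001,0],"claw":0},{"turn":[0,0,0],"offset":[0.01,-0.002,0],"claw":0},{"turn":[0,0,0],"offset":[0.01,-0.002,0],"claw":0}]' | grep time;  python3 st.py
python3 -m pendant '[{"turn":[0,0,0],"offset":[0.005,-0.001,0],"claw":0},{"turn":[0,0,0],"offset":[0.01,-0.002,0],"claw":0},{"turn":[0,0,0],"offset":[0.01,-0.002,0],"claw":0}]' | grep time;  python3 st.py
```

```text
time_s: 13.1
togo_d 14.4 n -0.2 z 117.3 F d -0.7 n 0.1 z -0.8 tq [0.16 0.16 0.13]
time_s: 13.48
togo_d 12.5 n -0.1 z 117.3 F d -3.1 n 0.9 z -1.2 tq [0.23 0.52 0.08]
```

```bash
for i in 1; do python3 -m pendant '[{"turn":[0,0,0],"offset":[0.005,-0.001,0],"claw":0},{"turn":[0,0,0],"offset":[0.01,-0.002,0],"claw":0},{"turn":[0,0,0],"offset":[0.01,-0.002,0],"claw":0}]' | grep time;  python3 st.py; done
python3 -m pendant '[{"turn":[0,0,0],"offset":[0.004,-0.001,0],"claw":0},{"turn":[0,0,0],"offset":[0.007,-0.0015,0],"claw":0},{"turn":[0,0,0],"offset":[0.007,-0.0015,0],"claw":0}]' | grep time;  python3 st.py
```

```text
time_s: 13.85
togo_d 9.9 n -0.1 z 117.4 F d -2.6 n 1.2 z -1.9 tq [0.27 0.54 0.09]
time_s: 14.22
togo_d 8.4 n -0.1 z 117.5 F d -2.5 n 1.7 z -1.3 tq [0.28 0.5  0.04]
```

```bash
python3 -m pendant '[{"turn":[0,0,0],"offset":[0.003,-0.0005,0],"claw":0},{"turn":[0,0,0],"offset":[0.006,-0.001,0],"claw":0},{"turn":[0,0,0],"offset":[0.006,-0.001,0],"claw":0}]' | grep time;  python3 st.py
python3 -m pendant '[{"turn":[0,0,0],"offset":[0.003,-0.0005,0],"claw":0},{"turn":[0,0,0],"offset":[0.006,-0.001,0],"claw":0},{"turn":[0,0,0],"offset":[0.006,-0.001,0],"claw":0}]' | grep time;  python3 st.py;python3 lk.py 10
```

```text
time_s: 14.6
togo_d 7.2 n -0.2 z 117.5 F d -3.2 n 1.4 z -2.5 tq [0.27 0.55 0.03]
time_s: 14.98
togo_d 6.0 n -0.2 z 117.5 F d -2.9 n 0.4 z -1.2 tq [0.16 0.55 0.01]
```

View pics/s10.png

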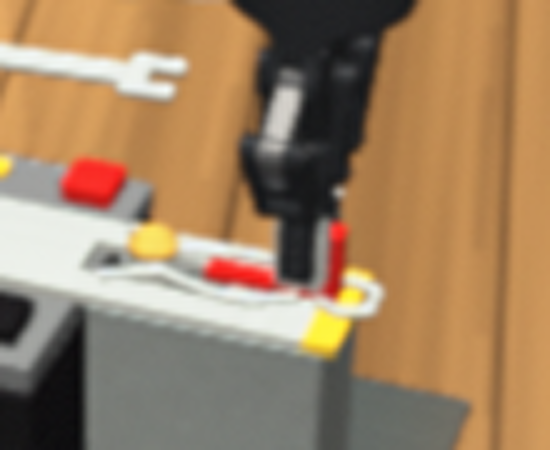

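```bash
python3 -m pendant '[{"turn":[0,0,0],"offset":[0.003,-0.0005,0],"claw":0},{"turn":[0,0,0],"offset":[0.006,-0.001,0],"claw":0},{"turn":[0,0,0],"offset":[0.006,-0.001,0],"claw":0}]' | grep time;  python3 st.py
python3 -m pendant '[{"turn":[0,0,0],"offset":[0.003,-0.0007,0],"claw":0},{"turn":[0,0,0],"offset":[0.006,-0.0013,0],"claw":0},{"turn":[0,0,0],"offset":[0.006,-0.0013,0],"claw":0}]' | grep time;  python3 st.py
```

```text
time_s: 15.45
togo_d 4.7 n -0.2 z 117.5 F d -3.0 n 0.8 z -2.3 tq [0.19 0.58 0.08]
time_s: 15.82
togo_d 3.5 n -0.2 z 117.5 F d -2.7 n 0.6 z -1.3 tq [ 0.14  0.56 -0.04]
```

```bash
python3 -m pendant '[{"turn":[0,0,0],"offset":[0.003,-0.0005,0],"claw":0},{"turn":[0,0,0],"offset":[0.006,-0.001,0],"claw":0},{"turn":[0,0,0],"offset":[0.006,-0.001,0],"claw":0}]' | grep time;  python3 st.py
```

```text
time_s: 16.2
togo_d 2.3 n -0.3 z 117.5 F d -2.1 n -0.7 z -1.7 tq [0.12 0.54 0.04]
```

```bash
python3 -m pendant '[{"turn":[0,0,0],"offset":[0.003,-0.0007,0],"claw":0},{"turn":[0,0,0],"offset":[0.006,-0.0012,0],"claw":0},{"turn":[0,0,0],"offset":[0.006,-0.0012,0],"claw":0}]' | grep time;  python3 st.py
```

```text
time_s: 16.58
togo_d 1.1 n -0.3 z 117.5 F d -2.4 n -0.2 z -2.1 tq [0.13 0.59 0.03]
```

```bash
python3 -m pendant '[{"turn":[0,0,0],"offset":[0.003,-0.0007,0],"claw":0},{"turn":[0,0,0],"offset":[0.006,-0.0012,0],"claw":0},{"turn":[0,0,0],"offset":[0.006,-0.0012,0],"claw":0}]' | grep time;  python3 st.py
```

```text
time_s: 16.95
togo_d -0.1 n -0.3 z 117.5 F d -3.4 n 0.3 z -2.0 tq [0.11 0.55 0.03]
```

```bash
python3 -m pendant '[{"turn":[0,0,0],"offset":[0.003,-0.0007,0],"claw":0},{"turn":[0,0,0],"offset":[0.006,-0.0012,0],"claw":0},{"turn":[0,0,0],"offset":[0.006,-0.0012,0],"claw":0}]' | grep time;  python3 st.py
```

```text
time_s: 17.32
togo_d -1.4 n -0.3 z 117.5 F d -3.0 n 0.5 z -2.3 tq [0.12 0.59 0.02]
```

```bash
python3 -m pendant '[{"turn":[0,0,0],"offset":[0.003,-0.0007,0],"claw":0},{"turn":[0,0,0],"offset":[0.006,-0.0012,0],"claw":0},{"turn":[0,0,0],"offset":[0.006,-0.0012,0],"claw":0}]' | grep time;  python3 st.py
```

```text
time_s: 17.7
togo_d -2.6 n -0.3 z 117.5 F d -3.2 n 0.7 z -1.6 tq [0.06 0.59 0.05]
```

```bash
python3 -m pendant '[{"turn":[0,0,0],"offset":[0.003,-0.0007,0],"claw":0},{"turn":[0,0,0],"offset":[0.006,-0.0012,0],"claw":0},{"turn":[0,0,0],"offset":[0.006,-0.0012,0],"claw":0}]' | grep time;  python3 st.py
```

```text
time_s: 18.08
togo_d -3.8 n -0.3 z 117.5 F d -3.3 n 0.2 z -2.4 tq [0.1  0.53 0.05]
```

```bash
python3 -m pendant '[{"turn":[0,0,0],"offset":[0.003,-0.0007,0],"claw":0},{"turn":[0,0,0],"offset":[0.006,-0.0012,0],"claw":0},{"turn":[0,0,0],"offset":[0.006,-0.0012,0],"claw":0}]' | grep time;  python3 st.py; python3 lk.py 11
```

```text
time_s: 18.45
togo_d -4.6 n -0.3 z 117.4 F d -5.5 n 0.3 z -0.6 tq [ 0.16  0.79 -0.01]
```

View pics/s11.png

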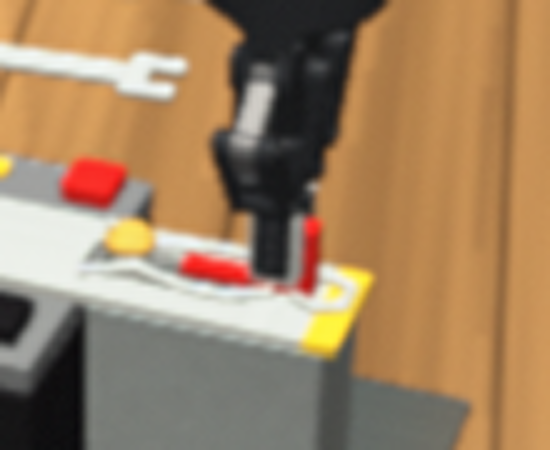

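The stop is reached: about 17 mm of pin travel, and the force is rising. From here I'll take sub-millimetre steps.

```bash
python3 -m pendant '[{"turn":[0,0,0],"offset":[0.003,-0.0006,0],"claw":0},{"turn":[0,0,0],"offset":[0.003,-0.0006,0],"claw":0}]' | grep time;  python3 st.py
```

```text
time_s: 18.8
togo_d -5.0 n -0.3 z 117.3 F d -5.2 n 0.9 z -0.6 tq [0.21 0.84 0.04]
```

```bash
python3 -m pendant '[{"turn":[0,0,0],"offset":[0.003,-0.0006,0],"claw":0},{"turn":[0,0,0],"offset":[0.003,-0.0006,0],"claw":0}]' | grep time;  python3 st.py
```

```text
time_s: 19.05
togo_d -5.3 n -0.3 z 117.2 F d -4.7 n -0.6 z -1.4 tq [0.25 0.95 0.03]
```

```bash
python3 -m pendant '[{"turn":[0,0,0],"offset":[0.003,-0.0006,0],"claw":0},{"turn":[0,0,0],"offset":[0.003,-0.0006,0],"claw":0}]' | grep time;  python3 st.py
```

```text
time_s: 19.3
togo_d -5.5 n -0.3 z 117.1 F d -6.1 n 0.7 z -0.3 tq [ 0.29  1.07 -0.03]
```

```bash
python3 -m pendant '[{"turn":[0,0,0],"offset":[0.003,-0.0006,0],"claw":0},{"turn":[0,0,0],"offset":[0.006,-0.0012,0.001],"claw":0},{"turn":[0,0,0],"offset":[0.006,-0.0012,0.001],"claw":0}]' | grep -v time;  python3 st.py
```

```text
eef_pos: [0.5052, 0.0439, 0.1172]
ee_rot: [[-0.98, 0.201, -0.003], [0.201, 0.98, 0.0], [0.003, -0.0, -1.0]]
ft_force: [-6.2, 2.3, -0.1]
gripper_width: 0.0084
togo_d -6.3 n -0.3 z 117.2 F d -6.5 n 1.0 z -0.1 tq [0.27 1.21 0.04]
```

```bash
python3 -m pendant '[{"turn":[0,0,0],"offset":[0.003,-0.0006,0],"claw":0},{"turn":[0,0,0],"offset":[0.006,-0.0012,0.001],"claw":0},{"turn":[0,0,0],"offset":[0.006,-0.0012,0.001],"claw":0}]' | grep time;  python3 st.py
```

```text
time_s: 20.05
togo_d -6.8 n -0.3 z 117.2 F d -7.7 n -0.1 z 0.3 tq [0.31 1.37 0.05]
```

```bash
python3 lk.py 12
```

```text
(no output)
```

View pics/s12.png

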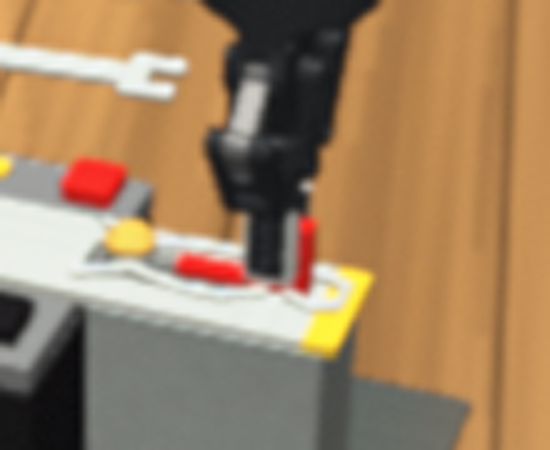

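```bash
python3 -m pendant '[{"turn":[0,0,0],"offset":[0.003,-0.0006,0],"claw":0},{"turn":[0,0,0],"offset":[0.006,-0.0012,0],"claw":0},{"turn":[0,0,0],"offset":[0.006,-0.0012,0],"claw":0}]' | grep time;  python3 st.py
```

```text
time_s: 20.52
togo_d -7.1 n -0.2 z 117.1 F d -10.7 n 0.7 z 0.6 tq [0.38 1.65 0.04]
```

```bash
python3 -m pendant '[{"turn":[0,0,0],"offset":[0.003,-0.0006,0],"claw":0},{"turn":[0,0,0],"offset":[0.006,-0.0012,0],"claw":0},{"turn":[0,0,0],"offset":[0.006,-0.0012,0],"claw":0}]' | grep time;  python3 st.py
```

```text
time_s: 20.9
togo_d -9.8 n -0.3 z 117.4 F d -6.2 n 0.1 z 0.9 tq [ 0.3   1.24 -0.01]
```

```bash
python3 -m pendant '[{"turn":[0,0,0],"offset":[0.003,-0.0006,0],"claw":0},{"turn":[0,0,0],"offset":[0.005,-0.001,0],"claw":0},{"turn":[0,0,0],"offset":[0.005,-0.001,0],"claw":0}]' | grep time;  python3 st.py
```

```text
time_s: 21.28
togo_d -10.8 n -0.3 z 117.2 F d -6.1 n -0.2 z -2.1 tq [0.33 1.27 0.02]
```

```bash
python3 -m pendant '[{"turn":[0,0,0],"offset":[0.003,-0.0006,0],"claw":0},{"turn":[0,0,0],"offset":[0.005,-0.001,0],"claw":0},{"turn":[0,0,0],"offset":[0.005,-0.001,0],"claw":0}]' | grep time;  python3 st.py
```

```text
time_s: 21.65
togo_d -16.0 n -0.5 z 118.5 F d 1.3 n 0.1 z -2.0 tq [-0.08 -0.14 -0.05]
```

```bash
python3 lk.py 13
```

```text
(no output)
```

View pics/s13.png

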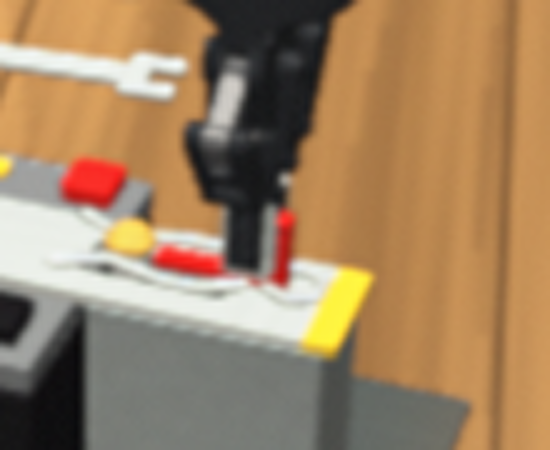

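The real snap: it jumped 5 mm and the force fell to zero. I'll now seat it against the nose.

```bash
python3 -m pendant '[{"turn":[0,0,0],"offset":[0.0025,-0.0005,0],"claw":0},{"turn":[0,0,0],"offset":[0.0025,-0.0005,0],"claw":0}]' | grep time;  python3 st.py
```

```text
time_s: 22.0
togo_d -15.7 n -0.5 z 118.4 F d 3.3 n -1.4 z -0.2 tq [-0.19 -0.56 -0.06]
```

```bash
python3 -m pendant '[{"turn":[0,0,0],"offset":[0.0025,-0.0005,0],"claw":0},{"turn":[0,0,0],"offset":[0.0025,-0.0005,0],"claw":0}]' | grep time;  python3 st.py
```

```text
time_s: 22.25
togo_d -15.5 n -0.5 z 118.2 F d 3.1 n -0.7 z 1.4 tq [-0.2  -0.64 -0.01]
```

```bash
python3 -m pendant '[{"turn":[0,0,0],"offset":[0.0025,-0.0005,0],"claw":0},{"turn":[0,0,0],"offset":[0.0025,-0.0005,0],"claw":0}]' | grep time;  python3 st.py
```

```text
time_s: 22.5
togo_d -15.5 n -0.5 z 118.0 F d 2.7 n -0.8 z 2.4 tq [-0.17 -0.67 -0.04]
```

```bash
python3 -m pendant '[{"turn":[0,0,0],"offset":[0.005,-0.001,0],"claw":0},{"turn":[0,0,0],"offset":[0.005,-0.001,0],"claw":0}]' | grep time;  python3 st.py
```

```text
time_s: 22.75
togo_d -15.8 n -0.4 z 117.7 F d 2.0 n -0.0 z 1.0 tq [-0.11 -0.32 -0.  ]
```

```bash
python3 -m pendant '[{"turn":[0,0,0],"offset":[0.005,-0.001,0],"claw":0},{"turn":[0,0,0],"offset":[0.005,-0.001,0],"claw":0}]' | grep time;  python3 st.py
```

```text
time_s: 23.0
togo_d -16.2 n -0.3 z 117.3 F d 0.9 n 0.2 z -0.8 tq [0.07 0.01 0.  ]
```

```bash
python3 -m pendant '[{"turn":[0,0,0],"offset":[0.005,-0.001,0],"claw":0},{"turn":[0,0,0],"offset":[0.005,-0.001,0],"claw":0}]' | grep time;  python3 st.py
```

```text
time_s: 23.25
togo_d -17.9 n -0.4 z 117.6 F d 1.0 n -0.3 z -0.6 tq [0.02 0.04 0.02]
```

```bash
python3 -m pendant '[{"turn":[0,0,0],"offset":[0.0025,-0.0005,0],"claw":0},{"turn":[0,0,0],"offset":[0.0025,-0.0005,0],"claw":0}]' | grep time;  python3 st.py
```

```text
time_s: 23.5
togo_d -18.9 n -0.4 z 117.9 F d -0.1 n 0.2 z -1.2 tq [ 0.   -0.01  0.04]
```

```bash
python3 -m pendant '[{"turn":[0,0,0],"offset":[0.0025,-0.0005,0],"claw":0},{"turn":[0,0,0],"offset":[0.0025,-0.0005,0],"claw":0}]' | grep time;  python3 st.py
```

```text
time_s: 23.75
togo_d -19.4 n -0.4 z 117.9 F d -0.2 n -0.2 z -0.6 tq [ 0.02 -0.06 -0.06]
```

```bash
python3 -m pendant '[{"turn":[0,0,0],"offset":[0.0025,-0.0005,0],"claw":0},{"turn":[0,0,0],"offset":[0.0025,-0.0005,0],"claw":0}]' | grep time;  python3 st.py; python3 lk.py 14
```

```text
time_s: 24.0
togo_d -19.7 n -0.4 z 117.8 F d 0.2 n -0.3 z -1.5 tq [0.02 0.06 0.01]
```

View pics/s14.png

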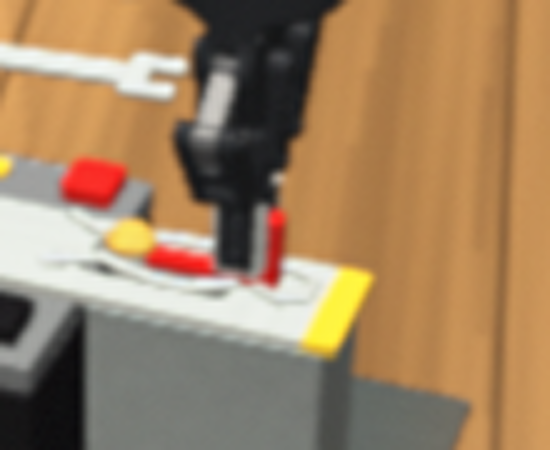

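```bash
python3 -m pendant '[{"turn":[0,0,0],"offset":[0.0025,-0.0005,0],"claw":0},{"turn":[0,0,0],"offset":[0.0025,-0.0005,0],"claw":0}]' | grep time;  python3 st.py
```

```text
time_s: 24.35
togo_d -19.9 n -0.4 z 117.8 F d -2.1 n 0.0 z 0.3 tq [ 0.1   0.24 -0.02]
```

```bash
python3 -m pendant '[{"turn":[0,0,0],"offset":[0.0025,-0.0005,0],"claw":0},{"turn":[0,0,0],"offset":[0.0025,-0.0005,0],"claw":0}]' | grep time;  python3 st.py
```

```text
time_s: 24.6
togo_d -20.2 n -0.4 z 117.7 F d -2.9 n 0.7 z 0.2 tq [0.09 0.43 0.01]
```

```bash
python3 -m pendant '[{"turn":[0,0,0],"offset":[0.0025,-0.0005,0],"claw":0},{"turn":[0,0,0],"offset":[0.0025,-0.0005,0],"claw":0}]' | grep time;  python3 st.py
```

```text
time_s: 24.85
togo_d -20.5 n -0.4 z 117.7 F d -4.6 n -0.2 z 0.3 tq [0.16 0.79 0.01]
```

```bash
python3 -m pendant '[{"turn":[0,0,0],"offset":[0.0025,-0.0005,0],"claw":0},{"turn":[0,0,0],"offset":[0.0025,-0.0005,0],"claw":0}]' | grep time;  python3 st.py
```

```text
time_s: 25.1
togo_d -20.7 n -0.4 z 117.6 F d -6.4 n 0.8 z 1.6 tq [ 0.23  0.9  -0.01]
```

```bash
python3 -m pendant '[{"turn":[0,0,0],"offset":[0.0025,-0.0005,0],"claw":0},{"turn":[0,0,0],"offset":[0.0025,-0.0005,0],"claw":0}]' | grep time;  python3 st.py
```

```text
time_s: 25.35
togo_d -20.8 n -0.4 z 117.6 F d -6.0 n 0.4 z 3.2 tq [0.23 1.06 0.04]
```

```bash
python3 -m pendant '[{"turn":[0,0,0],"offset":[0.0025,-0.0005,0],"claw":0},{"turn":[0,0,0],"offset":[0.0025,-0.0005,0],"claw":0}]' | grep time;  python3 st.py
python3 - <<'E'
from h import *
S=bot.get_image("side");crop(S,290,235,370,285,9,"pics/s15.png")
T=bot.get_image("top");crop(T,230,210,310,300,7,"pics/t15.png")
E
```

```text
time_s: 25.6
togo_d -20.8 n -0.4 z 117.5 F d -7.2 n 0.6 z 2.6 tq [ 0.27  1.16 -0.03]
```

View pics/s15.png

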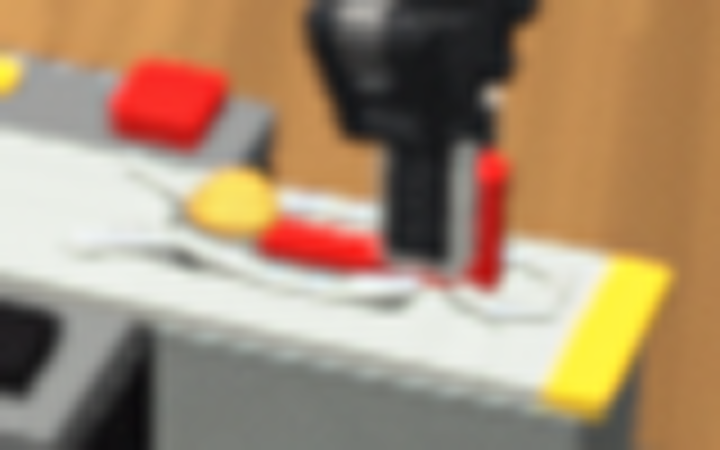

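View pics/t15.png

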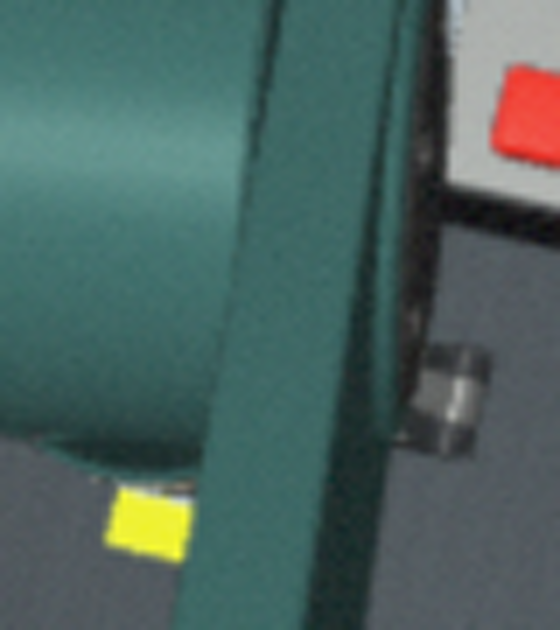

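Run:
```python
from h import *
S=bot.get_image("side");d=np.array([.9796,-.2011]);n=np.array([.2011,.9796])
f=lambda x,y,z:onz(S,(290+(x+.5)/9-.5,235+(y+.5)/9-.5),z)[:2]
a,b=f(78,243,.111),f(131,176,.111);p=f(233,203,.1185)
print(a,b,np.linalg.norm(a-b),"pin",p,"mouth-pin along d",((a+b)/2-p)@d,((a+b)/2-p)@n, "pin moved", (p-[.5499,.0344])@d)
o=bot.observe();print("tcp->pin",(p-o["eef_pos"][:2])@d)
```

```text
[0.60223736 0.0431121 ] [0.59476907 0.0130177 ] 0.031007222672200872 pin [0.56812915 0.03217169] mouth-pin along d 0.030580303579005312 0.002085215645732854 pin moved 0.01830539309325781
tcp->pin 0.049459193875818756
```

Home: the nose is on the neck, and mouth to pin measures 30.6 mm against 30 nominal. I'll ease off slightly, open and lift.

```bash
python3 -m pendant '[{"turn":[0,0,0],"offset":[-0.002,0.0004,0],"claw":0},{"turn":[0,0,0],"offset":[-0.002,0.0004,0],"claw":0.15},{"turn":[0,0,0],"offset":[-0.002,0.0004,0],"claw":0.45},{"turn":[0,0,0],"offset":[-0.002,0.0004,0],"claw":0.45},{"turn":[0,0,0],"offset":[-0.002,0.0004,0],"claw":0.45}]' 20; python3 st.py; python3 lk.py 16
```

```text
time_s: 26.38
eef_pos: [0.5216, 0.0407, 0.118]
ee_rot: [[-0.98, 0.201, 0.001], [0.201, 0.98, -0.0], [-0.001, 0.0, -1.0]]
ft_force: [-0.4, -0.5, 0.1]
gripper_width: 0.0385
togo_d -23.0 n -0.5 z 118.0 F d -0.3 n -0.6 z 0.1 tq [-0.01 -0.    0.03]
```

View pics/s16.png

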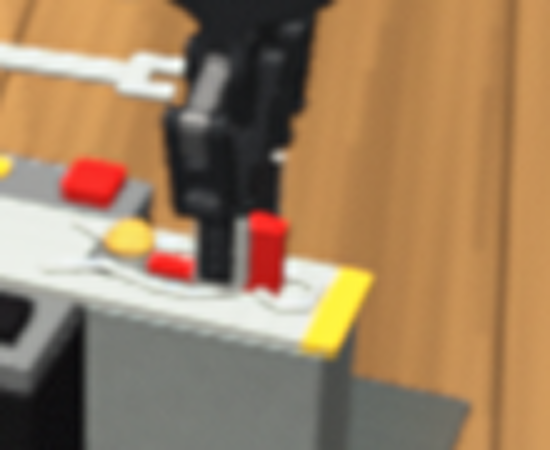

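Clear of the handle on both sides. I'll lift straight up and away.

```bash
python3 -m pendant '[{"turn":[0,0,0],"offset":[0,0,0.05],"claw":0.45},{"turn":[0,0,0],"offset":[0,0,0.2],"claw":0.45},{"turn":[0,0,0],"offset":[0,0,0.45],"claw":0.45},{"turn":[0,0,0],"offset":[0,0,0.7],"claw":0.45},{"turn":[0,0,0],"offset":[-0.1,-0.3,0.7],"claw":0.45},{"turn":[0,0,0],"offset":[-0.3,-0.55,0.7],"claw":0.45},{"turn":[0,0,0],"offset":[-0.4,-0.8,0.7],"claw":0.45},{"turn":[0,0,0],"offset":[-0.4,-1,0.7],"claw":0.45},{"turn":[0,0,0],"offset":[-0.4,-1,0.7],"claw":0.45}]' 20
python3 - <<'E'
from h import *
S=bot.get_image("side");crop(S,270,225,370,300,7,"pics/s17.png")
T=bot.get_image("top");crop(T,225,170,325,310,4.2,"pics/t17.png");cv2.imwrite("pics/tfull.png",T["img"][:,:,::-1])
E
```

```text
time_s: 27.6
eef_pos: [0.4412, -0.1619, 0.2588]
ee_rot: [[-0.979, 0.205, 0.002], [0.205, 0.979, -0.002], [-0.002, -0.001, -1.0]]
ft_force: [0.8, 0.2, 0.4]
gripper_width: 0.0385
```

View pics/s17.png

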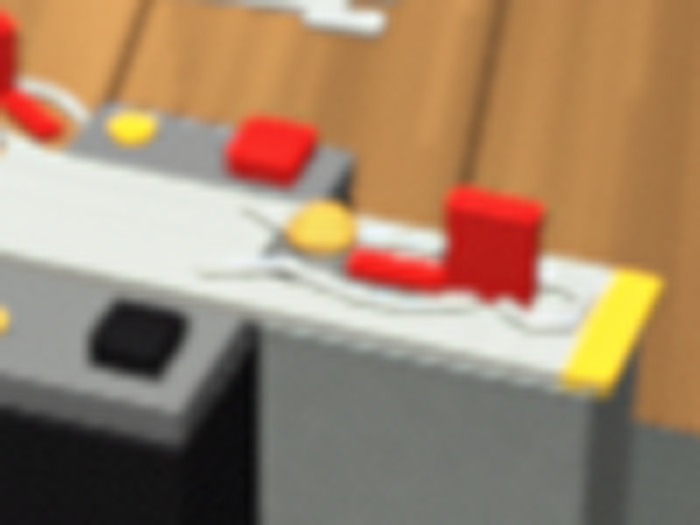

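View pics/t17.png

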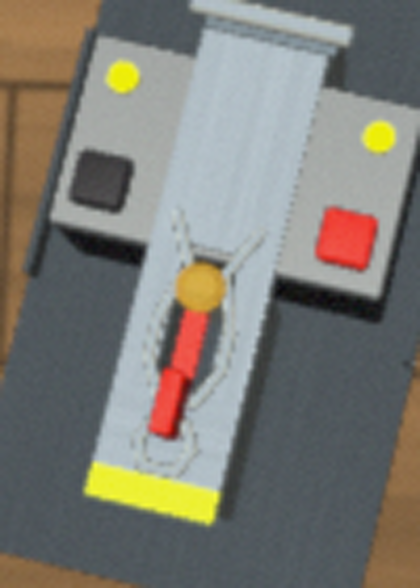

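View pics/tfull.png

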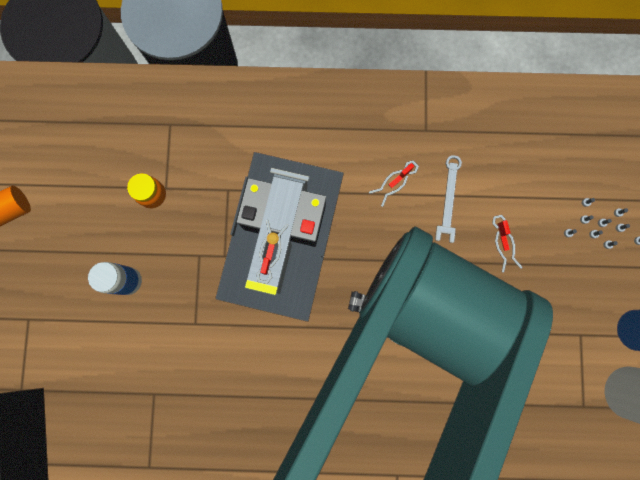

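Run:
```python
from h import *
T=bot.get_image("top");S=bot.get_image("side");d=np.array([.9796,-.2011]);n=np.array([.2011,.9796])
f=lambda x,y,z:onz(T,(225+(x+.5)/4.2-.5,170+(y+.5)/4.2-.5),z)[:2]
a,b,p,h=f(177,210,.110),f(262,236,.110),f(201,288,.121),f(168,405,.140)
print("mouth w",np.linalg.norm(a-b),"mouth-pin",((a+b)/2-p)@d,((a+b)/2-p)@n,"pin-handle",(p-h)@d,(p-h)@n)
print("handle->mouth",np.linalg.norm((a+b)/2-h))
print(bot.observe()["qvel"].round(2))
```

```text
mouth w 0.038645892742851164 mouth-pin 0.030674779586020634 0.0002695057728816831 pin-handle 0.0528418025704635 0.0005581881145155944
handle->mouth 0.0835182878120632
[ 0.63  0.    0.05 -0.12 -0.2  -0.14]
```

```bash
python3 -m pendant '[{"turn":[0,0,0],"offset":[0,0,0],"claw":0.45},{"turn":[0,0,0],"offset":[0,0,0],"claw":0.45}]' | grep time; python3 -c "
from rig import bot
print(bot.close_job())"
```

```text
time_s: 28.05
the job is handed in; nothing more can be done
None
```

The strap is shut, the clip is snapped home on the pin, and the job was handed in at about 28 s. No verdict came back.

- **Strap:** I pressed it down until it met the bracket at 106 mm, with about 20 N at the end.
- **Clip:** I used the clip nearest the base and pushed it along tray +x. The pin dragged at about 3 N for roughly 17 mm to its stop. The highest push I read was about 11 N, then the throat snapped and the force fell to zero. I seated it against the nose at about 7 N, then eased off, released and backed away. Forces were read only at the end of each move, so a short peak between readings would not show.
- **Last checks (camera, after release):**
  - Along the push, mouth to pin measured 30.7 mm (30 nominal) and pin to handle 52.8 mm (52 nominal). That puts the seat within about 1 mm of the pin's axis.
  - Sideways error was under 1 mm.
  - The clip lies flat between strap and head, and the strap looks shut. I judged both by eye.
  - The can, wrench and jar look unmoved in the top view.
  - The arm is clear of everything.

One measurement disagreed: the handle's top came out at 31 mm above the bench by triangulation, against 36 mm from the given sizes. It did not affect the grasp.

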